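# Slide the coffee tray through between grinder and canister

### The job

The small wooden tray with the glass cup has to go out to the serving end of the block, and the only way is the narrow gap between the steel grinder and the ceramic canister. With the fingertips, line the tray up and push it lengthwise through that gap until all of it has come out just clear of both on the other side, sliding it flat on the block with the cup left untouched and standing on it. Do not lift or tip the tray, do not ram the grinder or canister with tray or hand, leave the cezve, the spoon and the saucers where they are, and take the hand away at the end.

Things in the scene. Friction and masses are not known exactly. Their poses are not given: they have to be found in the camera images.
- grinder: Brushed steel coffee grinder, fixed to the block: round foot of 45 mm radius and 18 mm height, above it a cylinder of 37 mm radius with a 38.5 mm cap, top of the wooden knob 172 mm above the block. Origin at the centre of its underside. Its y axis is level and points straight through the gap, towards the serving side; its -x axis points to the canister.
- canister: Closed white ceramic canister, fixed to the block: round, 48 mm radius, 123 mm high with its lid knob. Origin at the centre of its underside. It stands straight off the grinder along the grinder's -x axis, so that the gap between the grinder's foot and the canister is 128 to 134 mm wide; the gap's middle lies on the line between the two origins, half-way between the two surfaces.
- tray: Loose wooden tray, 120 mm wide (its x axis) and 170 mm long (its y axis), floor 6 mm thick, upright rim 18 mm high and 6 mm thick all round, corners rounded to 25 mm radius; 0.28 to 0.52 kg without the cup. Origin at the centre of its underside, z up. It starts on the -y side of the gap (as seen in the grinder's axes), beside the gap's middle line on the grinder's side, and turned up to 0.3 rad from it, its +y end nearer to the gap.
- tray_end_a (a point): Middle of the tray's +y end (outer face of the rim, at the underside); the end that goes through first.
- tray_end_b (a point): Middle of the tray's -y end (outer face of the rim, at the underside); the end that goes through last.
- cup: Loose small glass in a steel holder standing on the tray's floor: 58 mm high and 29 mm in radius at most, so its top is 64 mm above the block, with a wire handle reaching 51 mm from its axis along its own y axis; about 0.14 kg. Origin at the centre of its underside.
- cezve: Small red enamel cezve, loose: body 44 mm radius, 79 mm high, with a handle that reaches 158 mm from its axis along its y axis, rising to 130 mm. Origin at the centre of its underside. Bystander.
- spoon: Wooden spoon lying on the block, 230 mm long along its x axis, up to 17 mm high, bowl 44 mm wide; origin on its underside. Bystander.
- saucers: Stack of three white saucers, 58 mm radius, 31 mm high, origin at the centre of the underside. Bystander.
Mind the look-alikes: they are no part of the job. Several things have the shape of the tray; the one meant has the colours described above. What is shaped like the cup but yellow is not meant.

How it is judged:
On the way:
1. the tray lies in the gap, half-way through and lengthwise (y of tray in the frame of grinder between -0.05 and 0.05 m and x of tray in the frame of grinder between -0.127 and -0.094 m and angle between the y axis of tray and the y axis of grinder, either way round below 0.4 rad), for 0.15 s.
At the end, for the whole second after the job is handed in: Having gone through the gap, the whole tray lies beyond it: both its ends are at least 40 mm past the line from grinder to canister, and its middle at most 240 mm past it; it lies flat on the block at rest, with the cup upright at rest on its floor (y of each of tray_end_b, tray_end_a in the frame of grinder above 0.04 m and y of tray in the frame of grinder below 0.24 m and height (world z) of tray below 0.005 m and angle between tray's own z axis and vertical below 0.05 rad and linear speed of each of tray, cup below 0.01 m/s and angle between cup's own z axis and vertical below 0.1 rad and horizontal distance between cup and tray below 0.06 m and z of cup in the frame of tray between 0.002 and 0.01 m); the robot touches nothing.
It fails at once if the tray is lifted or tipped (height (world z) of tray above 0.01 m or angle between tray's own z axis and vertical above 0.12 rad).
It fails at once if the cup is touched by the robot, tips or is lifted off the tray (contact force between any of the fingers, the arm and cup above 1 N or angle between cup's own z axis and vertical above 0.3 rad or z of cup in the frame of tray above 0.018 m).
It fails at once if the tray is rammed against the grinder or the canister (more than 20 N) (contact force between tray and grinder above 20 N or contact force between tray and canister above 20 N).
It fails at once if the hand or arm hits the grinder or the canister (more than 10 N) (contact force between any of the fingers, the arm and grinder above 10 N or contact force between any of the fingers, the arm and canister above 10 N).
It fails at once if the cezve, the spoon or the saucers are moved (distance of any of cezve, spoon, saucers from where it was at the start of the episode above 0.02 m).
It also fails if it takes over 67 s, if anything falls off the work surface, if the arm or the gripper's body presses on something with over 40 N, if the wrist force passes 120 N, or if a joint passes its speed limit or range.

### The arm

A 6-joint arm with a two-finger parallel gripper is mounted at the origin on the work surface. World frame = base frame: x ahead of the robot, y to its left, z up, the work surface at z = 0. Lengths are in m, angles in rad, forces in N, time in s.
With the tool pointing down it reaches from about 0.3 to 0.875 m from the base axis. Payload 6.4 kg.
Tool frame: the origin (TCP) lies on the centre line of the jaws, within the pads' length; the fingertips stand 11 mm ahead of it and the grasp point (between the pads) lies 8 mm behind it; x points along the fingers, y is the direction in which the jaws open and shut, and the axes are right-handed (so a half turn about x gives the same grasp; the last joint's range is limited). The gripper opens to 85 mm and grips with 20 to 120 N. Pads are 22 mm wide; open, the fingers measure 114 mm over their backs; the gripper's body (76 mm by 85 mm) begins 54 mm behind the grasp point. The pads swing forward as they close: fully open they stand 13 mm farther back than shut.
Start: joints at [1.076, 0.181, 1.607, -0, 1.354, -0.206], TCP at [0.164, 0.551, 0.213] pointing down, gripper open.
Joint ranges: [-2.99, 2.99], [-0.89, 2.07], [0.3, 2.58], [-1.14, 4.28], [0, 2.63], [-3.12, 3.12]. Speed limits (rad/s): [2.57, 2.57, 3.01, 3.14, 3.14, 3.14].

### API

Orientations are given as a unit quaternion [w, x, y, z].
In Python, from bench import ctrl, camera, hand_in gives the robot as it stands. The module is installed in compiled form; this text tells all that it offers.
- The arm moves only by the tool drive_tool, never from a script. Its argument "increments" is a list of rows, each a list of 7 numbers: the shift along the tool's x, y, z in m, then the turn, a rotation vector about the tool's x, y, z in degrees, then the gripper's target within -1 to 1 (fully open at 1, half-way at 0, shut at -1). In form: [[dx, dy, dz, rx, ry, rz, claw], ...]. A call has 1 to 10 rows; each row shifts and turns the commanded pose from where the row before left it, along the tool's axes as they then stand; what a row does not reach is not made up. A row lasts 1/8 s, in which the tool goes at most 62.5 mm and 10.7 degrees, less where a joint would pass 70% of its speed; a pose out of reach is approached as far as the arm can. A call is refused whole if a number of a shift passes 0.0625 or a number of a turn 10.7, either way. A call with a gripper value outside its range is refused whole. The fingers move at their own pace and stop on an object; the grip force is fixed at half the most. Time passes only in rows, so rows that do not move let the fingers close. It gives the time, the measured TCP pose, the force and the opening at its end, in the units of the state.
- ctrl.get_obs(): the state, without advancing time (a new reading comes with each control period).
- camera(name): name is "scene" or "top"; returns a dict with "img" (400x640x3 uint8, red, green, blue), "depth" (400x640 float32, m along the optical axis (not along the pixel's ray), 0 where there is no reading), "fx", "fy", "cx", "cy" (pixels), "world_from_camera" (4x4, takes a point from camera to world coordinates). Camera axes: x right, y down, z forward; pixel columns grow to the right and rows downward; lengths in m; the calibration is good to about 2 mm. A picture is of the moment at which its call begins.
- hand_in(): hands the job in, once; it reports no verdict.
The state is a dict: "time_s": time; "q": joint angles; "dq": joint speeds; "joint_efforts": joint torques, N m; "eef_pos": TCP position; "eef_rot": TCP orientation; "wrist_force": force on the tool from outside, world axes, zero at the start; "torque": the same for the moment, N m; "opening": opening from 0.0 (shut) to 1.0 (fully open).
Only numpy, scipy, OpenCV 4.12 (cv2) and the standard library are available. Lean on these libraries where they do the work, as an engineer would, in place of code of your own. Each camera call takes 0.05 s, during which the arm holds its last target.

## Working session

There is one attempt and no reset: what is moved stays moved. The work goes in short steps, Python scripts to look and compute and a tool call to move; the robot and the scene stay as the last step left them, time stands still between calls to the robot, and variables do not carry over. Pictures are saved under pics/ and viewed, and the job is handed in when it is done.

Besides the shell and the picture viewer there is one more tool, called after "Call:" by a JSON object that holds its "fn" and its "kwargs", one argument or row to a line. drive_tool: Moves the arm, as the interface text tells. Its arguments: {"type":"object","properties":{"increments":{"type":"array","items":{"type":"array","items":{"type":"number"}}}},"required":["increments"]}

```bash
mkdir -p pics
cat > h.py <<'E'
from bench import ctrl,camera,hand_in
import numpy as np,cv2
def snap(n,f):
    c=camera(n); cv2.imwrite('pics/'+f,cv2.cvtColor(c['img'],cv2.COLOR_RGB2BGR)); np.savez('pics/'+f[:-4]+'.npz',**c); return c
def ray(c,u,v,z):
    T=np.array(c['world_from_camera']);d=T[:3,:3]@np.array([(u-c['cx'])/c['fx'],(v-c['cy'])/c['fy'],1.]);o=T[:3,3]
    return o+d*(z-o[2])/d[2]
def cloud(c):
    T=np.array(c['world_from_camera']);d=c['depth'];v,u=np.mgrid[:400,:640]
    P=np.stack([(u-c['cx'])/c['fx']*d,(v-c['cy'])/c['fy']*d,d],-1)
    P=P@T[:3,:3].T+T[:3,3];P[d==0]=np.nan
    return P
E
python3 - <<'E'
from h import *
for n in('scene','top'):
    c=snap(n,n+'0.png');print(c['world_from_camera'],c['fx'])
print(ctrl.get_obs())
E
```

```text
[[ 0.66015953  0.56752883 -0.49203702  1.0533527 ]
 [ 0.75096152 -0.51237268  0.41657056 -0.45632327]
 [-0.01569053 -0.64450389 -0.76444002  0.78658351]
 [ 0.          0.          0.          1.        ]] 410.79673271780234
[[-0.00379166 -0.99781715  0.06592843  0.50265024]
 [-0.9999417   0.00311665 -0.01033841 -0.07090844]
 [ 0.01011037 -0.06596378 -0.9977708   1.34326897]
 [ 0.          0.          0.          1.        ]] 471.0321407636952
{'time_s': 0.1, 'q': array([ 1.07568705e+00,  1.81467951e-01,  1.60789747e+00, -1.22597243e-06,
        1.35378934e+00, -2.06300451e-01]), 'dq': array([ 0.00026165, -0.00318866, -0.00200103, -0.00084887,  0.00235617,
        0.00010043]), 'joint_efforts': array([ 1.01750040e-03, -4.45878303e+01, -3.52233303e+01, -2.52079981e-04,
        4.22946337e-03,  1.58897791e-05]), 'eef_pos': array([0.16349995, 0.55072749, 0.21267867]), 'eef_rot': array([ 0.69955752,  0.10123589,  0.69993621, -0.10227353]), 'wrist_force': array([-0.07567065, -0.20125002,  0.26884588]), 'torque': array([0.01166121, 0.00706357, 0.02821467]), 'opening': 0.9934440342672608}
```

View pics/top0.png

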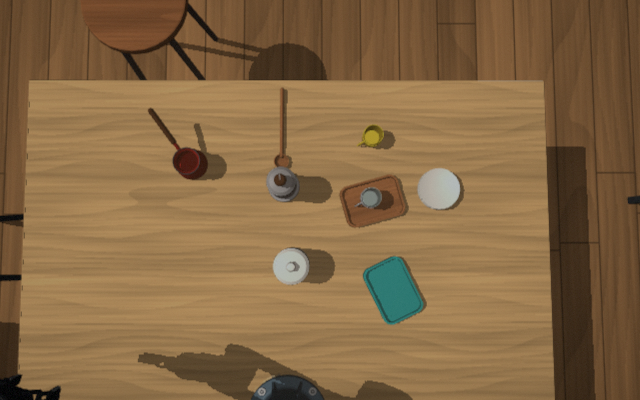

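View pics/scene0.png

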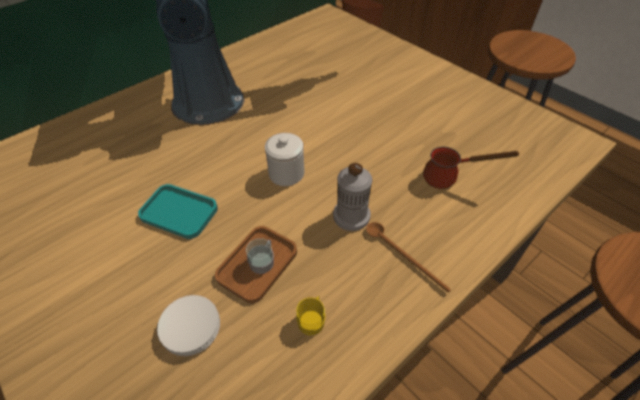

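The target tray is the wooden one, in the top view at about (373,201), carrying the glass cup at (370,198). The teal tray at (394,290) is a look-alike and so is the yellow cup at (373,136). The grinder is at (283,184), the canister at (291,267) and the saucers at (439,189). Next I'll measure them and check an enlarged crop.

```bash
cat > meas.py <<'E'
from h import *
def ld(f): return dict(np.load(f))
def traymask(c,P):
    hsv=cv2.cvtColor(c['img'],cv2.COLOR_RGB2HSV)
    return hsv
E
python3 - <<'E'
from h import *
t=dict(np.load('pics/top0.npz'));s=dict(np.load('pics/scene0.npz'))
im=t['img'];cv2.imwrite('pics/crop0.png',cv2.cvtColor(cv2.resize(im[120:340,230:480],None,fx=3,fy=2.7,interpolation=cv2.INTER_CUBIC),cv2.COLOR_RGB2BGR)[:600])
hsv=cv2.cvtColor(im,cv2.COLOR_RGB2HSV)
for n,(u,v) in dict(rim=(345,210),floor=(390,205),table=(330,240),spoon=(282,130),sh=(320,270)).items(): print(n,im[v,u],hsv[v,u])
P=cloud(t)
print('depth noise table',np.nanstd(P[220:245,310:335,2]),np.nanmean(P[220:245,310:335,2]))
for n,(u0,u1,v0,v1) in dict(grinder=(255,310,160,208),can=(265,325,240,292),tray=(335,412,170,232),cup=(352,388,182,214),sau=(412,470,165,215)).items():
  Q=P[v0:v1,u0:u1].reshape(-1,3);Q=Q[np.isfinite(Q[:,2])]
  for z0,z1 in((.008,.025),(.025,.07),(.07,.11),(.11,.2)):
    R=Q[(Q[:,2]>z0)&(Q[:,2]<z1)]
    if len(R)>8: print(n,z0,len(R),R.min(0).round(4),R.max(0).round(4),(R.min(0)+R.max(0))[:2]/2)
E
```

```text
rim [118  78  49] [ 13 149 118]
floor [69 45 27] [ 13 155  69]
table [150 119  80] [ 17 119 150]
spoon [97 64 41] [ 12 147  97]
sh [95 77 50] [ 18 121  95]
depth noise table 0.0027362873415237364 -0.000494471693547981
grinder 0.008 184 [ 0.5963 -0.0334  0.0082] [0.714  0.0515 0.0237] [0.65511241 0.00906517]
grinder 0.025 38 [ 0.6045 -0.0264  0.0268] [0.6478 0.0357 0.0691] [0.62614359 0.00466633]
grinder 0.07 28 [ 0.6036 -0.0251  0.0721] [0.6324 0.0256 0.1085] [6.17964932e-01 2.33507410e-04]
grinder 0.11 698 [ 0.6033 -0.0264  0.1101] [0.6789 0.049  0.1769] [0.64111545 0.01128589]
can 0.025 20 [ 0.4274 -0.0613  0.0253] [ 0.4682 -0.0069  0.07  ] [ 0.44781688 -0.03412112]
can 0.07 969 [ 0.3747 -0.0616  0.0711] [0.4682 0.033  0.1097] [ 0.42148557 -0.01430236]
can 0.11 83 [ 0.3815 -0.0257  0.1102] [0.4461 0.0057 0.1265] [ 0.41375839 -0.0099583 ]
tray 0.008 926 [ 0.5248 -0.3306  0.008 ] [ 0.672 -0.149  0.025] [ 0.59840485 -0.23978704]
tray 0.025 161 [ 0.5386 -0.2586  0.0256] [ 0.6308 -0.1486  0.0686] [ 0.58469129 -0.2035882 ]
cup 0.008 375 [ 0.5617 -0.2839  0.008 ] [ 0.6504 -0.1831  0.0249] [ 0.60604945 -0.23347906]
cup 0.025 159 [ 0.5771 -0.2586  0.0256] [ 0.6308 -0.1904  0.0686] [ 0.60397412 -0.22450451]
sau 0.008 500 [ 0.5609 -0.5064  0.0085] [ 0.6821 -0.3693  0.025 ] [ 0.62149773 -0.43782689]
sau 0.025 877 [ 0.574  -0.4843  0.025 ] [ 0.6873 -0.3695  0.0364] [ 0.63068164 -0.42685621]
```

View pics/crop0.png

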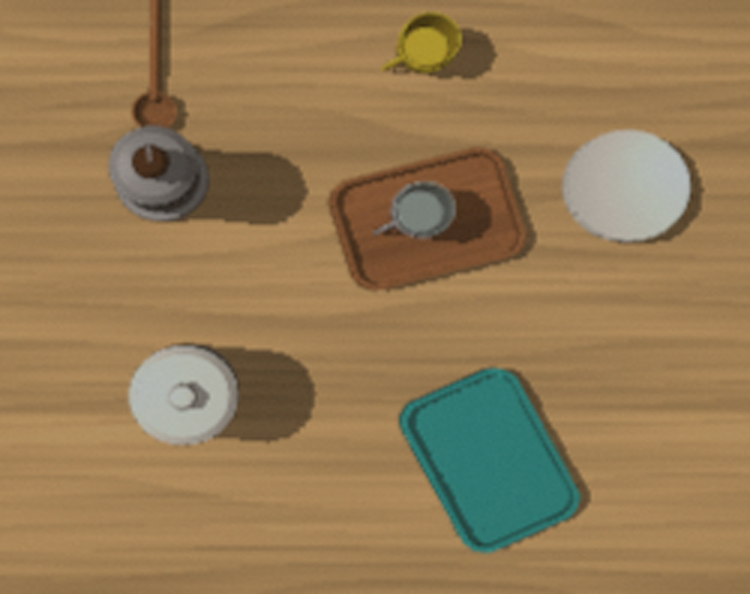

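```bash
cat > meas.py <<'E'
from h import *
from scipy.optimize import least_squares
def tray(c,roi,dbg=None):
    u0,u1,v0,v1=roi
    hsv=cv2.cvtColor(c['img'],cv2.COLOR_RGB2HSV).astype(int)
    m=((hsv[...,0]<=15)&(hsv[...,1]>128)).astype(np.uint8)
    k=np.zeros_like(m);k[v0:v1,u0:u1]=m[v0:v1,u0:u1]
    k=cv2.morphologyEx(k,cv2.MORPH_OPEN,np.ones((2,2),np.uint8))
    cs,_=cv2.findContours(k,cv2.RETR_EXTERNAL,cv2.CHAIN_APPROX_NONE)
    q=np.concatenate([x for x in cs if len(x)>25])
    q=cv2.convexHull(q)[:,0]
    if dbg is not None:
        im=cv2.cvtColor(c['img'],cv2.COLOR_RGB2BGR);cv2.polylines(im,[q.reshape(-1,1,2)],True,(0,255,0),1)
        cv2.imwrite(dbg,cv2.resize(im[v0-20:v1+20,u0-20:u1+20],None,fx=4,fy=4,interpolation=0))
    W=np.array([ray(c,u,v,.018)[:2] for u,v in q],np.float32)
    (cx,cy),(w,h),a=cv2.minAreaRect(W)
    b=cv2.boxPoints(((cx,cy),(w,h),a));e=[b[1]-b[0],b[2]-b[1]]
    L=e[0] if np.linalg.norm(e[0])>np.linalg.norm(e[1]) else e[1]
    if L[1]<0:L=-L
    return np.array([cx,cy]),np.arctan2(-L[0],L[1]),sorted((w,h))
def circ(X,r):
    f=least_squares(lambda p:np.hypot(X[:,0]-p[0],X[:,1]-p[1])-r,X.mean(0),loss='soft_l1',f_scale=.002);return f.x,np.sqrt(np.mean(f.fun**2))
E
python3 - <<'E'
from meas import *
t=dict(np.load('pics/top0.npz'));s=dict(np.load('pics/scene0.npz'))
print('top tray',tray(t,(336,412,172,232),'pics/d1.png'));print('scene tray',tray(s,(205,300,222,306),'pics/d2.png'))
Ps=cloud(s).reshape(-1,3);Pt=cloud(t).reshape(-1,3)
def box(P,c,r,z0,z1): return P[(np.hypot(P[:,0]-c[0],P[:,1]-c[1])<r)&(P[:,2]>z0)&(P[:,2]<z1)][:,:2]
g=np.array([.64,.01]);k=np.array([.42,-.014])
for n,P in(('s',Ps),('t',Pt)):
  for it in range(2):
    X=box(P,k,.07,.02,.085);  X=X[np.hypot(*(X-k).T)>.03]
    if len(X)>5: print(n,'can side',len(X),circ(X,.048))
    X=box(P,g,.06,.03,.1); X=X[np.hypot(*(X-g).T)>.025]
    if len(X)>5: print(n,'gr side',len(X),circ(X,.037))
E
python3 - <<'E'
import cv2,numpy as np
a=cv2.imread('pics/d1.png');b=cv2.imread('pics/d2.png')
h=max(a.shape[0],b.shape[0]);f=lambda i:cv2.copyMakeBorder(i,0,h-i.shape[0],0,0,0)
o=np.hstack([f(a),f(b)]);s=780/o.shape[1];cv2.imwrite('pics/d3.png',cv2.resize(o,None,fx=s,fy=s))
E
```

```text
top tray (array([ 0.59411508, -0.24238393]), np.float32(0.27275392), [0.12162496894598007, 0.17239870131015778])
scene tray (array([ 0.60252208, -0.24240395]), np.float32(0.26905045), [0.12815824151039124, 0.17714731395244598])
s can side 666 (array([ 0.41686991, -0.0135396 ]), np.float64(0.0011041062234698467))
s gr side 608 (array([0.63780075, 0.01138297]), np.float64(0.0009763271097470617))
s can side 666 (array([ 0.41686991, -0.0135396 ]), np.float64(0.0011041062234698467))
s gr side 608 (array([0.63780075, 0.01138297]), np.float64(0.0009763271097470617))
t can side 27 (array([ 0.42030126, -0.01391211]), np.float64(0.00010943400540874699))
t gr side 54 (array([0.64153636, 0.01081846]), np.float64(0.0003473429708649025))
t can side 27 (array([ 0.42030126, -0.01391211]), np.float64(0.00010943400540874699))
t gr side 54 (array([0.64153636, 0.01081846]), np.float64(0.0003473429708649025))
```

View pics/d3.png

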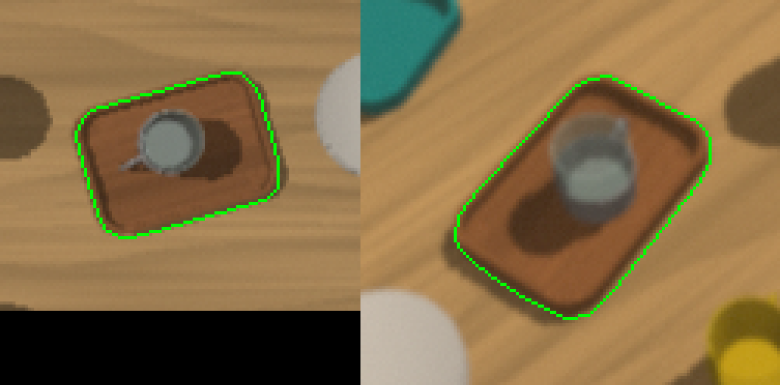

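The green outline follows the tray's rim closely in both views, and the top view gives the right size (0.122 x 0.172). So I have the tray at (0.594,-0.242) with yaw 0.273, the gap axis at yaw 0.111, and the gap middle at (0.532,-0.001).

The plan has two pushes:
1. With the open fingers on the tray's grinder-side long rim, push it sideways by about 35 mm onto the gap line while squaring it up.
2. Push it from behind, straight through the gap.

```bash
cat >> meas.py <<'E'
from scipy.spatial.transform import Rotation as R
G=np.array([.6415,.0108]);YAW=0.111;XH=np.array([np.cos(YAW),np.sin(YAW)]);YH=np.array([-np.sin(YAW),np.cos(YAW)])
def tog(p): d=np.array(p)[:2]-G;return np.array([d@XH,d@YH])
def fromg(x,y): return G+x*XH+y*YH
def pose():
    o=ctrl.get_obs();w,x,y,z=o['eef_rot'];return o,np.array(o['eef_pos']),R.from_quat([x,y,z,w])
def goto(p,yaw,jaw=1):
    # target: tool x down, tool y at world heading yaw+90 (i.e. along yawed y axis) times jaw
    o,q,r=pose();M=r.as_matrix()
    ty=jaw*np.array([-np.sin(yaw),np.cos(yaw),0]);tx=np.array([0,0,-1.]);D=np.stack([tx,ty,np.cross(tx,ty)],1)
    print('t',o['time_s'],'pos',q.round(4),'grinder',tog(q).round(4),'F',np.round(o['wrist_force'],1),'open',round(o['opening'],2))
    print('tool axes y',M[:,1].round(3),'z',M[:,2].round(3))
    print('rel tool(mm)',(1e3*M.T@(np.array(p)-q)).round(1),'rotvec deg',np.degrees((r.inv()*R.from_matrix(D)).as_rotvec()).round(1))
    print('rel in target axes mm',(1e3*D.T@(np.array(p)-q)).round(1),'world d',(1e3*(np.array(p)-q)).round(1))
E
python3 - <<'E'
from meas import *
goto([.672,-.22,.2],.273,1);goto([.672,-.22,.2],.273,-1)
t=dict(np.load('pics/top0.npz'));print(ray(t,373,136,.05),ray(t,190,163,.08), 'cup',ray(t,370,198,.06))
E
```

```text
t 0.1 pos [0.1635 0.5507 0.2127] grinder [-0.4152  0.5896] F [-0.1 -0.2  0.3] open 0.99
tool axes y [ 0.285  0.959 -0.002] z [ 0.959 -0.285 -0.   ]
rel tool(mm) [  13.4 -594.   707. ] rotvec deg [-32.2  -0.    0.1]
rel in target axes mm [  12.7 -879.3  281.9] world d [ 508.5 -770.7  -12.7]
t 0.1 pos [0.1635 0.5507 0.2127] grinder [-0.4152  0.5896] F [-0.1 -0.2  0.3] open 0.99
tool axes y [ 0.285  0.959 -0.002] z [ 0.959 -0.285 -0.   ]
rel tool(mm) [  13.4 -594.   707. ] rotvec deg [1.478e+02 1.000e-01 1.000e-01]
rel in target axes mm [  12.7  879.3 -281.9] world d [ 508.5 -770.7  -12.7]
[ 0.77420665 -0.24014014  0.05      ] [0.69509894 0.25856715 0.08      ] cup [ 0.60054276 -0.22862229  0.06      ]
```

Call:
{"fn": "drive_tool", "kwargs": {
  "increments": [
    [0,0,0,-10.7,0,0,1],
    [0,0,0,-10.7,0,0,1],
    [0,0,0,-10.7,0,0,1],
    [0,-0.048,0.0155,0,0,0,1],
    [0,-0.048,0.0155,0,0,0,1],
    [0,-0.048,0.0155,0,0,0,1],
    [0,-0.048,0.0155,0,0,0,1],
    [0,-0.048,0.0155,0,0,0,1],
    [0,-0.048,0.0155,0,0,0,1],
    [0,-0.048,0.0155,0,0,0,1]
  ]
}}

```text
time_s: 1.35
eef_pos: [0.3588, 0.2551, 0.2133]
eef_rot: [0.701, -0.096, 0.701, 0.096]
wrist_force: [0.3, -0.3, 0.6]
opening: 0.996
```

Call:
{"fn": "drive_tool", "kwargs": {
  "increments": [
    [0,-0.048,0.0155,0,0,0,1],
    [0,-0.048,0.0155,0,0,0,1],
    [0,-0.048,0.0155,0,0,0,1],
    [0,-0.048,0.0155,0,0,0,1],
    [0,-0.048,0.0155,0,0,0,1],
    [0,-0.048,0.0155,0,0,0,1],
    [0,-0.048,0.0155,0,0,0,1],
    [0,-0.048,0.0155,0,0,0,1],
    [0,-0.048,0.0155,0,0,0,1],
    [0,-0.02,0.01,0,0,0,1]
  ]
}}

```text
time_s: 2.6
eef_pos: [0.6241, -0.1414, 0.2125]
eef_rot: [0.7, -0.095, 0.701, 0.095]
wrist_force: [-0.3, 0.1, -0.4]
opening: 0.997
```

Run:
```python
from meas import *
goto([.672,-.22,.1],.273,1)
```

```text
t 2.6 pos [ 0.6241 -0.1414  0.2125] grinder [-0.0341 -0.1493] F [-0.3  0.1 -0.4] open 1.0
tool axes y [-0.266  0.964  0.   ] z [ 0.964  0.266 -0.001]
rel tool(mm) [112.5 -88.5  25.4] rotvec deg [-0.2 -0.1 -0. ]
rel in target axes mm [112.5 -88.6  24.9] world d [  47.9  -78.6 -112.5]
```

Call:
{"fn": "drive_tool", "kwargs": {
  "increments": [
    [0,-0.03,0.01,0,0,0,1],
    [0,-0.03,0.01,0,0,0,1],
    [0,-0.028,0.005,0,0,0,1],
    [0.03,0,0,0,0,0,1],
    [0.04,0,0,0,0,0,1],
    [0.04,0,0,0,0,0,1],
    [0,0,0,0,0,0,1]
  ]
}}

```text
time_s: 3.48
eef_pos: [0.668, -0.2152, 0.0984]
eef_rot: [0.698, -0.094, 0.703, 0.098]
wrist_force: [-0.7, 0.3, -0.3]
opening: 0.998
```

Run:
```python
from meas import *
goto([.672,-.22,.02],.273,1)
c=snap('scene','s1.png');t=snap('top','t1.png')
P=cloud(c)
o,q,r=pose()
m=(np.abs(P[...,0]-q[0])<.04)&(np.abs(P[...,1]-q[1])<.08)&(P[...,2]>.07)&(P[...,2]<.16)
v,u=np.where(m);Z=P[m]
loc=(Z-q)@r.as_matrix()
lo=loc[loc[:,0]>-.03];print('lowest tips: toolx max',np.sort(loc[:,0])[-15:].round(4))
print('near tips y,z ranges',lo.min(0).round(4),lo.max(0).round(4)); print(np.histogram(lo[:,1],bins=16))
im=cv2.cvtColor(c['img'],cv2.COLOR_RGB2BGR)[150:350,180:380];cv2.imwrite('pics/s1c.png',cv2.resize(im,None,fx=3,fy=3))
```

```text
t 3.475 pos [ 0.668  -0.2152  0.0984] grinder [ 0.0013 -0.2276] F [-0.7  0.3 -0.3] open 1.0
tool axes y [-0.268  0.963  0.006] z [ 0.963  0.268 -0.007]
rel tool(mm) [78.4 -6.2  3.1] rotvec deg [-0.1 -0.4 -0.4]
rel in target axes mm [78.4 -5.7  2.5] world d [  4.   -4.8 -78.4]
lowest tips: toolx max [-0.032  -0.032  -0.0308 -0.0303 -0.03   -0.0299 -0.0295 -0.0292 -0.0292
 -0.0284 -0.0283 -0.0279 -0.0278 -0.0273 -0.0257]
near tips y,z ranges [-0.03   -0.0463 -0.0121] [-0.0257  0.0467  0.0061]
(array([2, 0, 0, 0, 0, 0, 0, 0, 0, 0, 0, 0, 0, 0, 0, 9]), array([-0.04632083, -0.04050453, -0.03468823, -0.02887193, -0.02305562,
       -0.01723932, -0.01142302, -0.00560672,  0.00020959,  0.00602589,
        0.01184219,  0.01765849,  0.02347479,  0.0292911 ,  0.0351074 ,
        0.0409237 ,  0.04674   ]))
```

View pics/s1c.png

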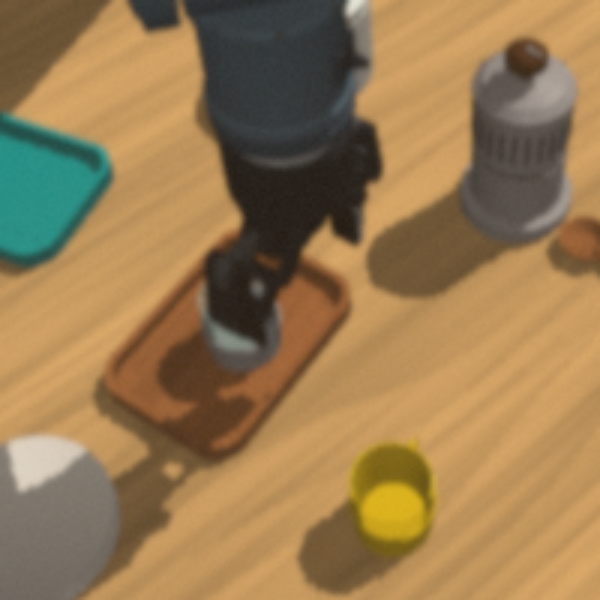

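Run:
```python
from meas import *
c=dict(np.load('pics/s1.npz'));o,q,r=pose();M=r.as_matrix();T=c['world_from_camera']
for u,v in((269,265),(299,231),(250,235)):
  d=M.T@(T[:3,:3]@np.array([(u-c['cx'])/c['fx'],(v-c['cy'])/c['fy'],1.]));p=M.T@(T[:3,3]-q)
  for z in(-.011,0,.011):
    print(u,v,z,(p+d*(z-p[2])/d[2]).round(4))
d=c['depth'];print(d[250:268:3,262:272])
```

```text
269 265 -0.011 [ 0.0059 -0.0325 -0.011 ]
269 265 0 [-0.0182 -0.043   0.    ]
269 265 0.011 [-0.0423 -0.0535  0.011 ]
299 231 -0.011 [ 0.0123  0.0702 -0.011 ]
299 231 0 [-0.012   0.0561  0.    ]
299 231 0.011 [-0.0363  0.042   0.011 ]
250 235 -0.011 [-0.129  -0.0623 -0.011 ]
250 235 0 [-0.1484 -0.0717  0.    ]
250 235 0.011 [-0.1677 -0.0812  0.011 ]
[[0.6966573  0.6993125  0.72260493 0.72361404 0.7202234  0.72246504
  0.71783644 0.721093   0.7238467  0.72827655]
 [0.7027649  0.7060205  0.7189243  0.7220943  0.722809   0.7209993
  0.7205241  0.7233696  0.72625405 0.7379948 ]
 [0.7061391  0.7093516  0.71097696 0.72875017 0.72283006 0.72511244
  0.72789097 0.73255724 0.73993987 0.7409314 ]
 [0.7089191  0.7114653  0.7391678  0.736271   0.73818374 0.7413203
  0.7461645  0.7439007  0.7441043  0.74773735]
 [0.75414675 0.75159323 0.7501525  0.74903005 0.74592835 0.74950385
  0.7513062  0.7520391  0.75210935 0.7527543 ]
 [0.8710429  0.87409675 0.87022865 0.8722514  0.8704263  0.7551951
  0.8798687  0.7637966  0.7584415  0.8924689 ]]
```

Run:
```python
from meas import *
c=dict(np.load('pics/s1.npz'));o,q,r=pose();M=r.as_matrix()
L=(cloud(c)-q)@M
dark=c['img'].max(-1)<60
m=dark&(np.abs(L[...,1])<.08)&(np.abs(L[...,2])<.05)&(L[...,0]>-.05)&(L[...,0]<.03)
X=L[m]
for s in(X[X[:,1]<0],X[X[:,1]>0]):
  i=np.argsort(s[:,0])[::-1][:25];print(s[i[:6]].round(4));t=s[s[:,0]>-.03];print(len(t),t.min(0).round(4),t.max(0).round(4))
```

```text
[[-0.0374 -0.049   0.0046]
 [-0.0381 -0.052   0.0047]
 [-0.0387 -0.0506  0.0037]
 [-0.0388 -0.0533  0.0035]
 [-0.041  -0.0535  0.0017]
 [-0.0411 -0.0529 -0.0011]]Traceback (most recent call last):
  File "<stdin>", line 8, in <module>
    return umr_minimum(a, axis, None, out, keepdims, initial, where)
ValueError: zero-size array to reduction operation minimum which has no identity
```

Run:
```python
from meas import *
c=dict(np.load('pics/s1.npz'));o,q,r=pose();M=r.as_matrix();print(q,o['time_s'])
P=cloud(c);L=(P-q)@M
for v in range(250,270,2):
  for u in (262,266,269,271): print(u,v,c['img'][v,u],L[v,u].round(3),P[v,u].round(3))
for v in range(216,236,3):
  for u in (296,299): print(u,v,c['img'][v,u],L[v,u].round(3),P[v,u].round(3))
```

```text
[ 0.67147616 -0.21693471  0.10404087] 3.575
262 250 [39 29 18] [-0.1   -0.062  0.009] [ 0.697 -0.274  0.204]
266 250 [45 40 34] [-0.08  -0.049  0.005] [ 0.69  -0.262  0.184]
269 250 [45 36 27] [-0.079 -0.045  0.009] [ 0.693 -0.258  0.183]
271 250 [88 68 54] [-0.073 -0.041  0.009] [ 0.691 -0.253  0.177]
262 252 [41 31 27] [-0.096 -0.063  0.01 ] [ 0.698 -0.275  0.2  ]
266 252 [40 35 28] [-0.076 -0.05   0.006] [ 0.691 -0.264  0.18 ]
269 252 [44 36 28] [-0.074 -0.046  0.01 ] [ 0.693 -0.259  0.179]
271 252 [93 82 72] [ 0.048  0.014 -0.046] [ 0.624 -0.216  0.056]
262 254 [40 29 23] [-0.091 -0.064  0.01 ] [ 0.698 -0.276  0.195]
266 254 [41 35 28] [-0.075 -0.053  0.008] [ 0.693 -0.266  0.179]
269 254 [46 39 31] [-0.072 -0.048  0.011] [ 0.695 -0.261  0.176]
271 254 [81 72 65] [-0.061 -0.041  0.009] [ 0.691 -0.254  0.165]
262 256 [41 33 24] [-0.085 -0.065  0.01 ] [ 0.698 -0.277  0.189]
266 256 [42 35 28] [-0.071 -0.054  0.009] [ 0.694 -0.267  0.175]
269 256 [64 59 52] [-0.063 -0.048  0.009] [ 0.693 -0.26   0.167]
271 256 [82 75 71] [-0.056 -0.042  0.009] [ 0.691 -0.255  0.16 ]
262 258 [41 33 2
[... 1774 characters left out ...]
  0.049  0.008] [ 0.666 -0.168  0.168]
296 222 [41 34 25] [-0.057  0.044  0.003] [ 0.663 -0.173  0.161]
299 222 [76 67 58] [-0.057  0.047  0.008] [ 0.667 -0.169  0.161]
296 225 [43 33 25] [-0.047  0.045  0.003] [ 0.662 -0.173  0.151]
299 225 [82 72 61] [-0.047  0.048  0.008] [ 0.666 -0.169  0.151]
296 228 [43 34 23] [-0.035  0.045  0.001] [ 0.661 -0.173  0.139]
299 228 [81 70 59] [-0.039  0.046  0.008] [ 0.667 -0.17   0.143]
296 231 [152 117  74] [ 0.102  0.119 -0.058] [ 0.584 -0.118  0.002]
299 231 [143 111  71] [ 0.102  0.122 -0.052] [ 0.589 -0.113  0.002]
296 234 [214 165 104] [ 0.104  0.112 -0.054] [ 0.59  -0.123 -0.   ]
299 234 [209 162 102] [ 0.099  0.114 -0.046] [ 0.597 -0.12   0.005]
```

```bash
cat > tips.py <<'E'
from meas import *
def tips(f):
    o,q,r=pose();M=r.as_matrix();c=snap('scene',f);o2,q2,_=pose();print(q.round(4),q2.round(4),o['opening'])
    L=(cloud(c)-q)@M
    m=(np.abs(L[...,1])<.08)&(np.abs(L[...,2])<.03)&(L[...,0]>-.06)&(L[...,0]<.03)
    X=L[m]
    for s in(X[X[:,1]<0],X[X[:,1]>0]):
        if len(s)<6: continue
        i=np.argsort(s[:,0])[::-1];print(s[i[:12:2]].round(4))
    im=cv2.cvtColor(c['img'],cv2.COLOR_RGB2BGR)[150:350,180:380];cv2.imwrite('pics/'+f[:-4]+'c.png',cv2.resize(im,None,fx=3,fy=3))
E
python3 -c "
from tips import *
tips('s2.png')"
```

```text
[ 0.6715 -0.2169  0.104 ] [ 0.6724 -0.2174  0.1055] 0.9999703705777285
[[-0.0332 -0.0486  0.0084]
 [-0.037  -0.0476  0.0104]
 [-0.0386 -0.0512  0.0065]
 [-0.0392 -0.0542  0.0065]
 [-0.0397 -0.049   0.0072]
 [-0.041  -0.0476  0.0109]]
[[-0.0314  0.0438  0.0071]
 [-0.0319  0.0443 -0.0004]
 [-0.0339  0.043  -0.0042]
 [-0.0341  0.0428 -0.0088]
 [-0.0354  0.0434  0.0076]
 [-0.0362  0.0437 -0.0045]]
```

Call:
{"fn": "drive_tool", "kwargs": {
  "increments": [
    [0,0,0,0,0,0,0],
    [0,0,0,0,0,0,0],
    [0,0,0,0,0,0,0],
    [0,0,0,0,0,0,0]
  ]
}}

```text
time_s: 4.12
eef_pos: [0.6713, -0.2168, 0.1037]
eef_rot: [0.701, -0.096, 0.701, 0.096]
wrist_force: [-0.0, -0.4, -1.3]
opening: 0.498
```

```bash
python3 -c "
from tips import *
tips('s3.png')"
```

```text
[ 0.6713 -0.2168  0.1037] [ 0.6713 -0.2168  0.1036] 0.49798258899296044
[[-0.0221 -0.0278  0.0079]
 [-0.0242 -0.0281  0.0059]
 [-0.0269 -0.0273  0.0103]
 [-0.0275 -0.022   0.0111]
 [-0.0286 -0.0311  0.0063]
 [-0.0302 -0.0215  0.011 ]]
[[-0.0215  0.023  -0.0029]
 [-0.0219  0.0217 -0.0044]
 [-0.0236  0.0217 -0.0067]
 [-0.0244  0.0207  0.0061]
 [-0.0258  0.022   0.01  ]
 [-0.0259  0.0215 -0.0039]]
```

View pics/s3c.png

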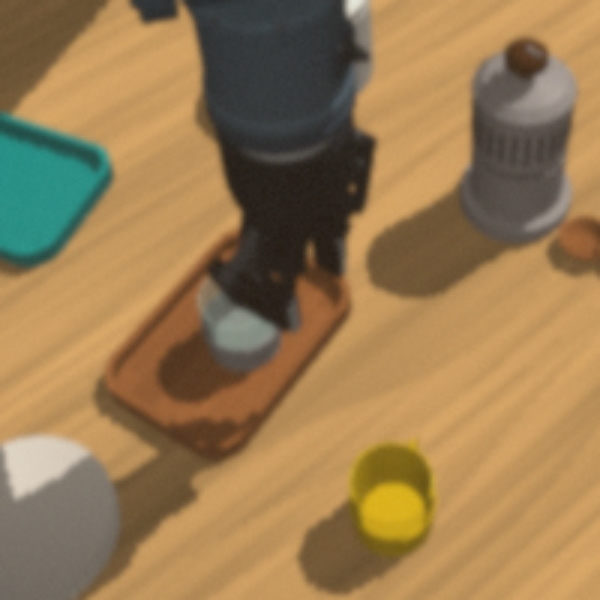

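The fingertips measure about 20 mm behind the TCP, where the text says 11 mm ahead. Both the fingers and the cup are clear of each other in the picture. I'll go lower beside the tray and check the tip height again before touching anything.

Call:
{"fn": "drive_tool", "kwargs": {
  "increments": [
    [0,0,0.01,0,0,0,0],
    [0.02,0,0,0,0,0,0],
    [0.02,0,0,0,0,0,0],
    [0.02,0,0,0,0,0,0],
    [0,0,0,0,0,0,0],
    [0,0,0,0,0,0,0]
  ]
}}

```text
time_s: 4.92
eef_pos: [0.681, -0.2143, 0.0435]
eef_rot: [0.701, -0.096, 0.701, 0.096]
wrist_force: [0.0, -0.8, 0.6]
opening: 0.5
```

```bash
python3 -c "
from tips import *
tips('s4.png')
goto([.672,-.22,.02],.273,1)"
```

```text
[ 0.681  -0.2143  0.0435] [ 0.6815 -0.2145  0.0443] 0.4996466902493917
[[ 0.03   -0.0396 -0.0288]
 [ 0.0297 -0.0535 -0.0286]
 [ 0.0289 -0.0656 -0.0297]
 [ 0.0283 -0.0629 -0.0291]
 [ 0.0276 -0.0356 -0.0289]
 [ 0.0273 -0.0555 -0.0294]]
[[ 0.0292  0.0447 -0.0291]
 [ 0.0284  0.041  -0.0291]
 [ 0.0274  0.0253 -0.0286]
 [ 0.0255  0.0298 -0.029 ]
 [ 0.0239  0.0377 -0.0291]
 [ 0.0213  0.0385 -0.0295]]
t 4.975 pos [ 0.6815 -0.2145  0.0443] grinder [ 0.0148 -0.2284] F [-0.6 -0.8  0.4] open 0.5
tool axes y [-0.268  0.963 -0.001] z [0.963 0.268 0.001]
rel tool(mm) [ 24.2  -2.7 -10.6] rotvec deg [-0.1  0.1  0.1]
rel in target axes mm [ 24.3  -2.7 -10.6] world d [ -9.5  -5.5 -24.3]
```

View pics/s4c.png

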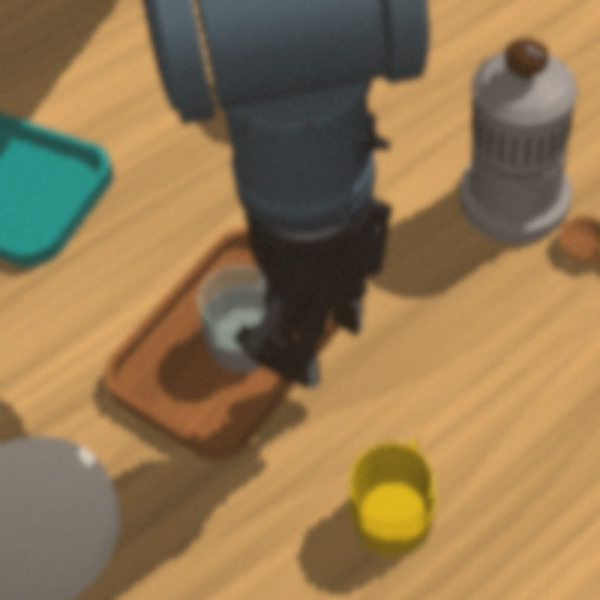

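```bash
sed -i 's/L\[...,2\])<.03/L[...,2])<.014/' tips.py; python3 -c "
from tips import *
tips('s5.png')"
```

```text
[ 0.6815 -0.2145  0.0443] [ 0.6817 -0.2146  0.0446] 0.499685702792612
[[-0.0228 -0.0276  0.0062]
 [-0.0262 -0.028   0.0092]
 [-0.0272 -0.0273  0.0113]
 [-0.0278 -0.0308  0.0066]
 [-0.0287 -0.0272  0.0089]
 [-0.0305 -0.0222  0.0104]]
[[-0.0207  0.0225 -0.0048]
 [-0.0221  0.0222  0.0056]
 [-0.0236  0.0222 -0.0018]
 [-0.0242  0.0225 -0.0096]
 [-0.0261  0.0225  0.0106]
 [-0.0266  0.0211  0.0091]]
```

Call:
{"fn": "drive_tool", "kwargs": {
  "increments": [
    [0,0,0,0,7.5,0,0],
    [0,0,0,0,7.5,0,0],
    [0.0097,0,0.0026,0,0,0,0],
    [0.0097,0,0.0026,0,0,0,0],
    [0.0097,0,0.0026,0,0,0,0],
    [0,0,0,0,0,0,0],
    [0,0,0,0,0,0,0]
  ]
}}

```text
time_s: 5.9
eef_pos: [0.6808, -0.2146, 0.0139]
eef_rot: [0.603, -0.107, 0.786, 0.082]
wrist_force: [1.0, -0.7, -0.4]
opening: 0.496
```

```bash
python3 -c "
from tips import *
tips('s6.png')
goto([.672,-.22,.02],.273,1)
c=dict(np.load('pics/s6.npz'));P=cloud(c);q=pose()[1]
m=(np.abs(P[...,0]-.69)<.05)&(np.abs(P[...,1]+.22)<.07)&(P[...,2]>.024)&(P[...,2]<.2)&(c['img'].max(-1)<100)
X=P[m];X=X[np.argsort(X[:,2])];print(X[:40:3].round(4))
"
```

```text
[ 0.6808 -0.2146  0.0139] [ 0.6812 -0.2146  0.0141] 0.4959381789871931
[[ 0.0188 -0.0373 -0.0062]
 [ 0.0185 -0.0396 -0.0125]
 [ 0.0182 -0.0747 -0.0121]
 [ 0.0182 -0.0688 -0.0114]
 [ 0.018  -0.0596 -0.0133]
 [ 0.0179 -0.0643 -0.0123]]
[[ 0.0173  0.0122 -0.0079]
 [ 0.0131  0.0145  0.0086]
 [ 0.0119  0.0219  0.0112]
 [ 0.0118  0.0167  0.0122]
 [ 0.0117  0.0079  0.0049]
 [ 0.0115  0.0157  0.0074]]
t 5.95 pos [ 0.6812 -0.2146  0.0141] grinder [ 0.0144 -0.2284] F [ 1.2 -0.1  0.4] open 0.5
tool axes y [-0.268  0.963 -0.001] z [ 0.931  0.259 -0.258]
rel tool(mm) [ -3.   -2.8 -11.4] rotvec deg [ -0.1 -14.9   0. ]
rel in target axes mm [ -5.9  -2.7 -10.3] world d [-9.2 -5.4  5.9]
[[ 0.7036 -0.2364  0.0346]
 [ 0.7052 -0.2368  0.0455]
 [ 0.7051 -0.2361  0.0527]
 [ 0.7168 -0.2338  0.0736]
 [ 0.7177 -0.2418  0.0765]
 [ 0.7182 -0.2395  0.0784]
 [ 0.71   -0.2328  0.0792]
 [ 0.7063 -0.2348  0.0805]
 [ 0.7099 -0.235   0.0816]
 [ 0.711  -0.2606  0.0824]
 [ 0.7121 -0.2368  0.0826]
 [ 0.7179 -0.2339  0.083 ]
 [ 0.7174 -0.2385  0.0838]
 [ 0.7086 -0.2388  0.0843]]
```

View pics/s6c.png

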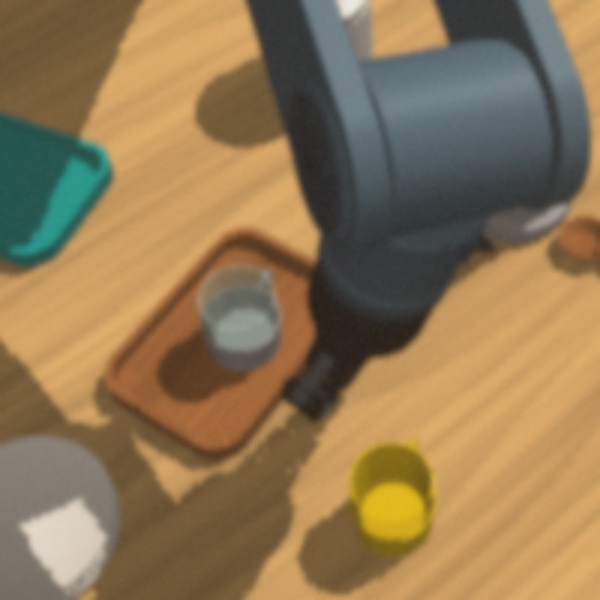

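```bash
python3 -c "
from meas import *
c=dict(np.load('pics/s6.npz'));o,q,r=pose();P=cloud(c);L=(P-q)@r.as_matrix()
for v in range(270,294,2):
  for u in (278,282,286): print(u,v,c['img'][v,u],L[v,u].round(3),P[v,u].round(3))
"
```

```text
278 270 [158 100  55] [ 0.005  0.003 -0.033] [ 0.648 -0.221  0.018]
282 270 [64 46 29] [-0.087 -0.029 -0.014] [ 0.697 -0.24   0.102]
286 270 [64 56 53] [-0.13  -0.042 -0.003] [ 0.722 -0.247  0.14 ]
278 272 [142  91  52] [ 0.004 -0.001 -0.031] [ 0.652 -0.223  0.018]
282 272 [68 50 38] [ 0.019  0.011 -0.026] [ 0.65  -0.212  0.003]
286 272 [65 60 55] [-0.128 -0.045 -0.001] [ 0.724 -0.249  0.138]
278 274 [105  71  48] [-0.113 -0.051 -0.012] [ 0.712 -0.259  0.127]
282 274 [64 53 44] [-0.126 -0.052 -0.005] [ 0.722 -0.257  0.137]
286 274 [66 61 57] [-0.125 -0.047  0.001] [ 0.726 -0.251  0.135]
278 276 [58 45 38] [-0.123 -0.058 -0.008] [ 0.719 -0.264  0.135]
282 276 [64 59 54] [-0.124 -0.054 -0.003] [ 0.724 -0.258  0.134]
286 276 [62 53 51] [-0.125 -0.05   0.003] [ 0.729 -0.253  0.134]
278 278 [53 47 42] [-0.125 -0.062 -0.006] [ 0.723 -0.267  0.136]
282 278 [65 61 56] [-0.122 -0.056 -0.   ] [ 0.726 -0.26   0.132]
286 278 [54 47 43] [-0.11  -0.047  0.004] [ 0.724 -0.251  0.119]
278 280 [63 58 54] [-0.124 -0.064 -0.004] [ 0.726 -0.269  0.134]
282 280 [61 52 49] [-0.123 -0.06   0.002] [ 0.729 -
[... 569 characters left out ...]
7  0.008] [ 0.736 -0.269  0.127]
286 286 [46 37 28] [-0.094 -0.053  0.011] [ 0.729 -0.256  0.102]
278 288 [115  90  55] [ 0.014 -0.026 -0.01 ] [ 0.675 -0.243  0.003]
282 288 [66 52 37] [-0.072 -0.053  0.005] [ 0.718 -0.259  0.082]
286 288 [59 49 35] [-0.075 -0.049  0.012] [ 0.724 -0.254  0.084]
278 290 [108  84  51] [ 0.014 -0.029 -0.008] [ 0.678 -0.246  0.002]
282 290 [99 77 48] [ 0.011 -0.025 -0.001] [ 0.684 -0.24   0.003]
286 290 [100  78  53] [ 0.014 -0.019  0.006] [ 0.688 -0.232 -0.001]
278 292 [112  85  54] [ 0.014 -0.033 -0.005] [ 0.682 -0.249  0.002]
282 292 [115  90  56] [ 0.013 -0.028  0.002] [ 0.687 -0.242  0.001]
286 292 [120  93  58] [ 0.009 -0.024  0.009] [ 0.694 -0.236  0.003]
```

Call:
{"fn": "drive_tool", "kwargs": {
  "increments": [
    [0.003,0,0.0008,0,0,0,0],
    [0.003,0,0.0008,0,0,0,0],
    [0,0,0,0,0,0,0]
  ]
}}

```text
time_s: 6.32
eef_pos: [0.6806, -0.214, 0.0066]
eef_rot: [0.603, -0.107, 0.786, 0.083]
wrist_force: [0.3, -0.0, 0.1]
opening: 0.502
```

Call:
{"fn": "drive_tool", "kwargs": {
  "increments": [
    [0.002,0,0.0005,0,0,0,0],
    [0.002,0,0.0005,0,0,0,0],
    [0,0,0,0,0,0,0]
  ]
}}

```text
time_s: 6.7
eef_pos: [0.6806, -0.2141, 0.0027]
eef_rot: [0.603, -0.107, 0.786, 0.082]
wrist_force: [0.6, 0.8, 0.1]
opening: 0.5
```

Call:
{"fn": "drive_tool", "kwargs": {
  "increments": [
    [0.002,0,0.0005,0,0,0,0],
    [0.002,0,0.0005,0,0,0,0],
    [0,0,0,0,0,0,0]
  ]
}}

```text
time_s: 7.08
eef_pos: [0.6806, -0.2141, -0.0014]
eef_rot: [0.603, -0.107, 0.786, 0.082]
wrist_force: [-0.2, 0.4, -0.4]
opening: 0.501
```

```bash
python3 -c "
from tips import *
c=snap('top','t2.png');snap('scene','s7.png')
im=cv2.cvtColor(c['img'],cv2.COLOR_RGB2BGR)[140:280,330:470];cv2.imwrite('pics/t2c.png',cv2.resize(im,None,fx=4,fy=4))
im=cv2.imread('pics/s7.png')[190:330,200:340];cv2.imwrite('pics/s7c.png',cv2.resize(im,None,fx=4,fy=4))
"
```

```text
(no output)
```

View pics/t2c.png

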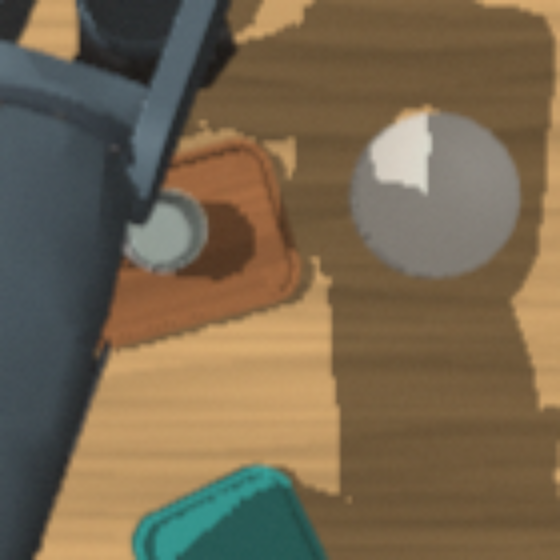

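View pics/s7c.png

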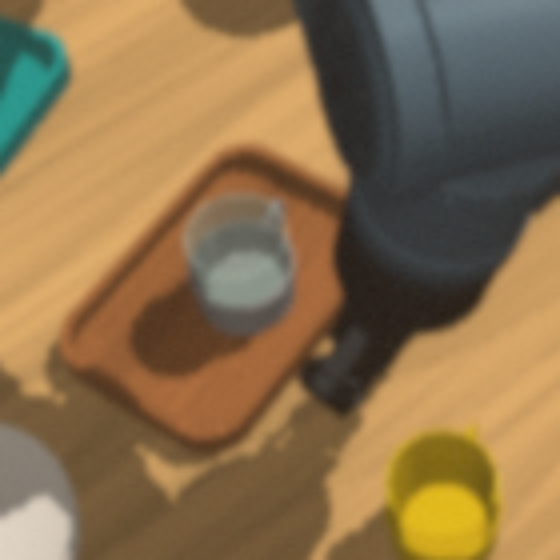

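The top view shows the tray still in place, with the arm over its left part well above the cup. In the scene view the fingertips are hidden behind the knuckle. There is still no force, so I'll keep descending in small steps.

Call:
{"fn": "drive_tool", "kwargs": {
  "increments": [
    [0.002,0,0.0005,0,0,0,0],
    [0.002,0,0.0005,0,0,0,0],
    [0,0,0,0,0,0,0]
  ]
}}

```text
time_s: 7.55
eef_pos: [0.6805, -0.2141, -0.0056]
eef_rot: [0.603, -0.107, 0.786, 0.082]
wrist_force: [-0.7, 0.4, -0.3]
opening: 0.504
```

Call:
{"fn": "drive_tool", "kwargs": {
  "increments": [
    [0.002,0,0.0005,0,0,0,0],
    [0.001,0,0.0003,0,0,0,0],
    [0,0,0,0,0,0,0]
  ]
}}

```text
time_s: 7.92
eef_pos: [0.6806, -0.2142, -0.0085]
eef_rot: [0.603, -0.107, 0.786, 0.082]
wrist_force: [-0.1, 0.2, 0.2]
opening: 0.501
```

Call:
{"fn": "drive_tool", "kwargs": {
  "increments": [
    [0.001,0,0.0003,0,0,0,0],
    [0.001,0,0.0003,0,0,0,0],
    [0.001,0,0.0003,0,0,0,0],
    [0,0,0,0,0,0,0]
  ]
}}

```text
time_s: 8.43
eef_pos: [0.6807, -0.2141, -0.0116]
eef_rot: [0.603, -0.107, 0.786, 0.082]
wrist_force: [-0.0, 0.2, -0.3]
opening: 0.501
```

Call:
{"fn": "drive_tool", "kwargs": {
  "increments": [
    [0.001,0,0.0003,0,0,0,0],
    [0.001,0,0.0003,0,0,0,0],
    [0,0,0,0,0,0,0]
  ]
}}

```text
time_s: 8.8
eef_pos: [0.6807, -0.2141, -0.0137]
eef_rot: [0.603, -0.107, 0.786, 0.082]
wrist_force: [-0.1, 0.0, 0.2]
opening: 0.5
```

Call:
{"fn": "drive_tool", "kwargs": {
  "increments": [
    [0.0013,0,-0.0048,0,0,0,0],
    [0.0013,0,-0.0048,0,0,0,0],
    [0.0013,0,-0.0048,0,0,0,0],
    [0.0013,0,-0.0048,0,0,0,0],
    [0,0,0,0,0,0,0]
  ]
}}

```text
time_s: 9.43
eef_pos: [0.6613, -0.2197, -0.0135]
eef_rot: [0.603, -0.107, 0.786, 0.082]
wrist_force: [0.3, -0.7, 0.1]
opening: 0.5
```

Call:
{"fn": "drive_tool", "kwargs": {
  "increments": [
    [0.0005,0,-0.0019,0,0,0,0],
    [0.0005,0,-0.0019,0,0,0,0],
    [0.0005,0,-0.0019,0,0,0,0]
  ]
}}

```text
time_s: 9.8
eef_pos: [0.6565, -0.221, -0.0135]
eef_rot: [0.604, -0.107, 0.786, 0.082]
wrist_force: [2.6, 0.5, -0.9]
opening: 0.493
```

Contact came right where predicted, at 2.6 N. I'll push a little and check.

Call:
{"fn": "drive_tool", "kwargs": {
  "increments": [
    [0.0008,0,-0.0029,0,0,0,0],
    [0.0008,0,-0.0029,0,0,0,0],
    [0.0008,0,-0.0029,0,0,0,0],
    [0.0008,0,-0.0029,0,0,0,0]
  ]
}}

```text
time_s: 10.3
eef_pos: [0.6443, -0.2243, -0.0136]
eef_rot: [0.603, -0.107, 0.786, 0.082]
wrist_force: [2.9, 0.6, -1.3]
opening: 0.504
```

```bash
python3 -c "
from tips import *
c=snap('scene','s8.png')
im=cv2.imread('pics/s8.png')[190:330,200:340];cv2.imwrite('pics/s8c.png',cv2.resize(im,None,fx=4,fy=4))
goto([.6,-.22,-.0135],.273,1)
"
```

```text
t 10.35 pos [ 0.6439 -0.2245 -0.0136] grinder [-0.0237 -0.2341] F [2.4 0.  0. ] open 0.5
tool axes y [-0.268  0.963  0.   ] z [ 0.931  0.259 -0.259]
rel tool(mm) [ 10.5  16.1 -39.7] rotvec deg [ -0.1 -15.   -0. ]
rel in target axes mm [ -0.1  16.1 -41.1] world d [-43.9   4.5   0.1]
```

View pics/s8c.png

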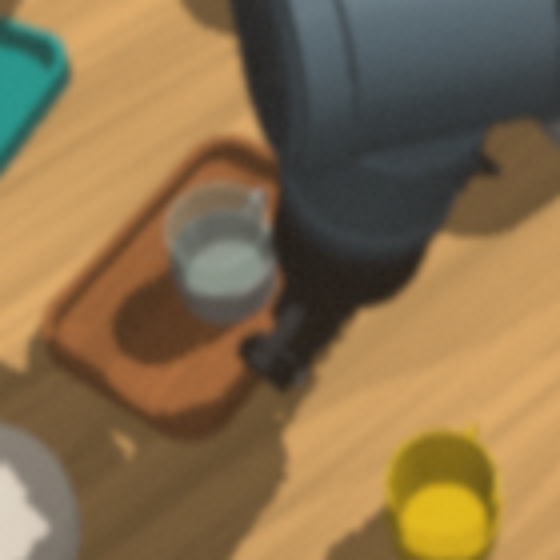

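The contact is clean: the cup rides along, and the fingers push at the middle of the long rim. Now the remaining 21 mm, squaring up by 9.3° as it goes.

Call:
{"fn": "drive_tool", "kwargs": {
  "increments": [
    [0.0008,0,-0.0029,1.28,0,0.34,0],
    [0.0008,0,-0.0029,1.28,0,0.34,0],
    [0.0008,0,-0.0029,1.28,0,0.34,0],
    [0.0008,0,-0.0029,1.28,0,0.34,0],
    [0.0008,0,-0.0029,1.28,0,0.34,0],
    [0.0008,0,-0.0029,1.28,0,0.34,0],
    [0.0008,0,-0.0029,1.28,0,0.34,0],
    [0,0,0,0,0,0,0]
  ]
}}

```text
time_s: 11.35
eef_pos: [0.6234, -0.2287, -0.0138]
eef_rot: [0.608, -0.043, 0.792, 0.033]
wrist_force: [1.4, -0.1, 0.7]
opening: 0.496
```

```bash
python3 -c "
from tips import *
goto([.6,-.22,-.0135],.111,1)
"
```

```text
t 11.35 pos [ 0.6234 -0.2287 -0.0138] grinder [-0.0445 -0.236 ] F [ 1.4 -0.1  0.7] open 0.5
tool axes y [-0.109  0.994 -0.   ] z [ 0.96   0.105 -0.259]
rel tool(mm) [  5.5  11.1 -21.6] rotvec deg [ -0.1 -15.   -0. ]
rel in target axes mm [ -0.3  11.2 -22.3] world d [-23.4   8.7   0.3]
```

Call:
{"fn": "drive_tool", "kwargs": {
  "increments": [
    [-0.0026,0,0.0097,0,0,0,0],
    [-0.0052,0,0.0194,0,0,0,0],
    [-0.029,0,-0.0078,0,0,0,0],
    [-0.039,0,-0.0104,0,0,0,0],
    [-0.039,0,-0.0104,0,-7.5,0,0],
    [0,0,0,0,-7.5,0,0],
    [0,0,0,0,0,0,0]
  ]
}}

```text
time_s: 12.22
eef_pos: [0.6518, -0.2249, 0.0971]
eef_rot: [0.705, -0.038, 0.707, 0.039]
wrist_force: [-0.0, -0.3, 0.6]
opening: 0.5
```

```bash
python3 -c "
from tips import *
c=snap('scene','s9.png');t=snap('top','t3.png')
goto([*fromg(-.11,-.37),.095],.111-np.pi/2,1);print(pose()[0]['q'].round(2))
print(tray(c,(185,290,215,305),'pics/d4.png'))
cv2.imwrite('pics/t3c.png',cv2.resize(cv2.imread('pics/t3.png')[120:300,240:480],None,fx=3,fy=3))
"
```

```text
t 12.325 pos [ 0.6536 -0.2251  0.0967] grinder [-0.0141 -0.2358] F [ 0.3 -0.2  0.2] open 0.5
tool axes y [-0.109  0.994  0.   ] z [ 0.994  0.109 -0.003]
rel tool(mm) [   1.9 -134.4  -95.7] rotvec deg [89.9 -0.1  0.1]
rel in target axes mm [  1.7 -95.9 134.2] world d [ -80.4 -144.    -1.7]
[-0.5   0.54  1.37 -0.    1.23 -2.18]
(array([ 0.56528604, -0.24521545]), np.float32(0.20991355), [0.1294308304786682, 0.17820751667022705])
```

View pics/t3c.png

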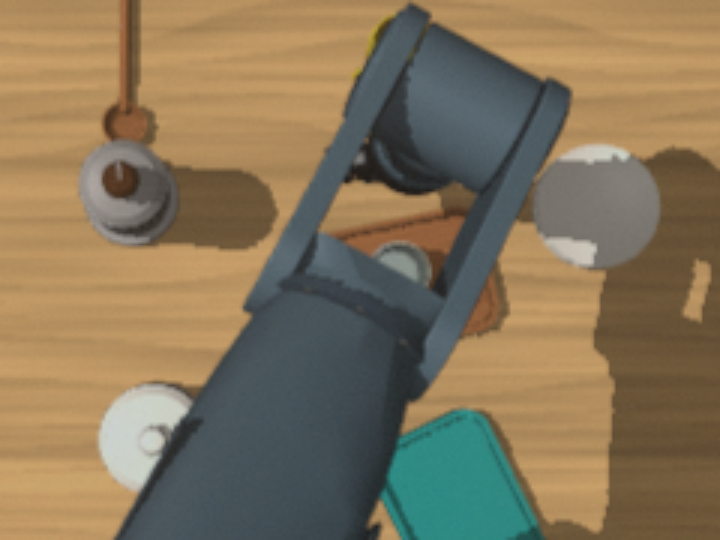

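View pics/s9.png

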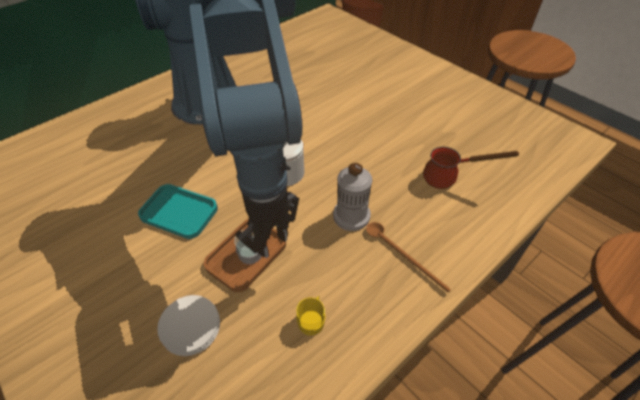

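Call:
{"fn": "drive_tool", "kwargs": {
  "increments": [
    [0,-0.034,-0.024,0,0,0,0],
    [0,-0.034,-0.024,0,0,0,0],
    [0,-0.034,-0.024,0,0,0,0],
    [0,-0.033,-0.024,0,0,0,0],
    [0,0,0,10,0,0,0],
    [0,0,0,10,0,0,0],
    [0,0,0,10,0,0,0],
    [0,0,0,10,0,0,0],
    [0,0,0,10,0,0,0],
    [0,0,0,10,0,0,0]
  ]
}}

```text
time_s: 13.58
eef_pos: [0.574, -0.3697, 0.0958]
eef_rot: [0.629, 0.321, 0.631, -0.321]
wrist_force: [-0.4, 0.5, 0.0]
opening: 0.501
```

Call:
{"fn": "drive_tool", "kwargs": {
  "increments": [
    [0,0,0,10,0,0,0],
    [0,0,0,10,0,0,0],
    [0,0,0,10,0,0,0],
    [0,0,0,0,0,0,0],
    [0,0,0,0,0,0,0]
  ]
}}

```text
time_s: 14.2
eef_pos: [0.5736, -0.3697, 0.0963]
eef_rot: [0.527, 0.471, 0.528, -0.471]
wrist_force: [-0.0, 0.4, -0.1]
opening: 0.5
```

```bash
python3 -c "
from tips import *
c=snap('scene','s10.png');t=snap('top','t4.png')
goto([*fromg(-.11,-.37),.095],.111-np.pi/2,1);print(pose()[0]['q'].round(2))
print(tray(c,(185,290,215,305),'pics/d4.png'))
p=tray(t,(336,412,172,240),'pics/d5.png');print(p,tog(p[0]),p[1]-YAW)
a=cv2.imread('pics/t4.png')[120:300,240:480];b=cv2.imread('pics/s10.png')[150:330,150:350];cv2.imwrite('pics/c4.png',cv2.resize(np.hstack([a,b]),None,fx=1.8,fy=1.8))
"
```

```text
t 14.3 pos [ 0.5734 -0.3698  0.0966] grinder [-0.1099 -0.3707] F [-1.1  0.1 -0.9] open 0.5
tool axes y [ 0.994  0.112 -0.001] z [ 0.112 -0.994 -0.   ]
rel tool(mm) [ 1.6 -0.1 -0.7] rotvec deg [ 0.1 -0.   0. ]
rel in target axes mm [ 1.6 -0.1 -0.7] world d [-0.2  0.7 -1.6]
[-0.75  0.53  1.4  -0.    1.22 -0.86]
(array([ 0.56574219, -0.24604735]), np.float32(0.19378486), [0.1308402121067047, 0.17625536024570465])
(array([ 0.55650717, -0.24627876]), np.float32(0.20383127), [0.12196719646453857, 0.17250849306583405]) [-0.11294695 -0.24608181] 0.09283127
```

View pics/c4.png

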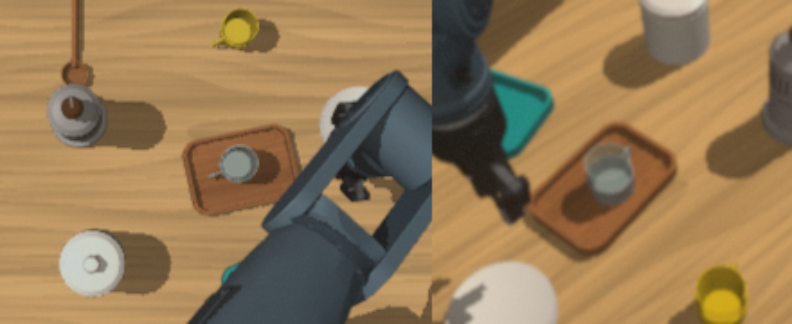

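View pics/d5.png

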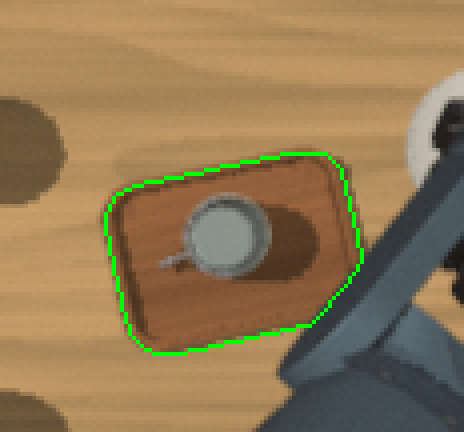

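The tray now sits at x_g = -0.113, which is good, but it is still turned 0.093 rad from the gap axis. The top view shows it clear of everything. In that view the hand is at the tray's rear with the saucers beside it, so I'll come 14 mm forward before going down.

Call:
{"fn": "drive_tool", "kwargs": {
  "increments": [
    [0,0,-0.014,0,0,0,0],
    [0.03,0,0,0,0,0,0],
    [0.03,0,0,0,0,0,0],
    [0.025,0,0,0,0,0,0],
    [0.015,0,0,0,0,0,0],
    [0.007,0,0,0,0,0,0],
    [0.002,0,0,0,0,0,0],
    [0,0,0,0,0,0,0]
  ]
}}

```text
time_s: 15.3
eef_pos: [0.5722, -0.3564, -0.0111]
eef_rot: [0.527, 0.472, 0.526, -0.472]
wrist_force: [0.1, -0.1, 0.1]
opening: 0.497
```

```bash
python3 -c "
from tips import *
c=snap('scene','s11.png')
goto([*fromg(-.11,-.345),-.013],.111-np.pi/2,1)
cv2.imwrite('pics/s11c.png',cv2.resize(cv2.imread('pics/s11.png')[190:340,150:300],None,fx=4,fy=4))
"
```

```text
t 15.35 pos [ 0.5722 -0.3565 -0.011 ] grinder [-0.1095 -0.3574] F [-0.8 -0.4  0.3] open 0.5
tool axes y [0.994 0.109 0.001] z [ 0.109 -0.994  0.002]
rel tool(mm) [  2.   -0.5 -12.4] rotvec deg [-0.1  0.1 -0.1]
rel in target axes mm [  2.   -0.5 -12.4] world d [-1.8 12.3 -2. ]
```

View pics/s11c.png

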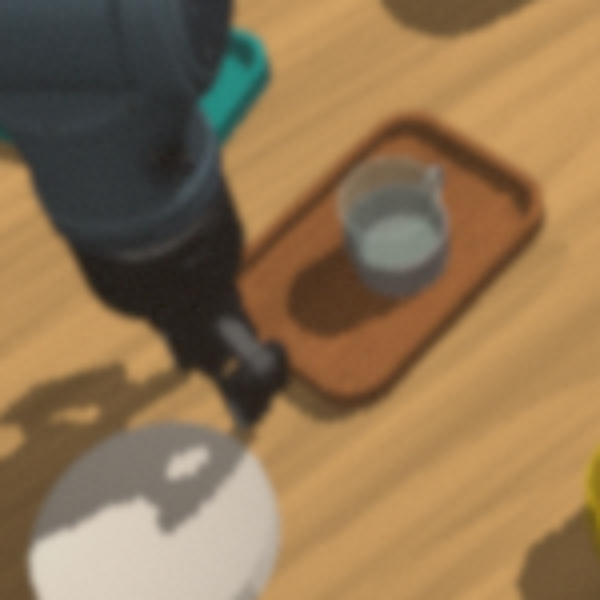

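The finger sits between the saucers and the tray's rear end, touching neither. I'll lower it 2 mm more and push gently.

Call:
{"fn": "drive_tool", "kwargs": {
  "increments": [
    [0.002,0,-0.002,0,0,0,0],
    [0,0,-0.003,0,0,0,0],
    [0,0,-0.003,0,0,0,0],
    [0,0,-0.003,0,0,0,0],
    [0,0,-0.003,0,0,0,0]
  ]
}}

```text
time_s: 15.98
eef_pos: [0.5702, -0.342, -0.0139]
eef_rot: [0.527, 0.472, 0.526, -0.472]
wrist_force: [0.7, -2.9, -0.6]
opening: 0.497
```

Call:
{"fn": "drive_tool", "kwargs": {
  "increments": [
    [0,0,-0.003,0,0,0,0],
    [0,0,-0.003,0,0,0,0],
    [0,0,-0.003,0,0,0,0],
    [0,0,-0.003,0,0,0,0],
    [0,0,-0.003,0,0,0,0],
    [0,0,-0.003,0,0,0,0],
    [0,0,-0.003,0,0,0,0],
    [0,0,-0.003,0,0,0,0]
  ]
}}

```text
time_s: 16.98
eef_pos: [0.5675, -0.3181, -0.0139]
eef_rot: [0.527, 0.472, 0.526, -0.472]
wrist_force: [0.2, -2.7, 0.3]
opening: 0.502
```

```bash
python3 -c "
from tips import *
t=snap('top','t5.png')
goto([*fromg(-.11,-.345),-.013],.111-np.pi/2,1)
p=tray(t,(310,412,165,245),'pics/d6.png');print(p,tog(p[0]),p[1]-YAW)
"
```

```text
t 17.025 pos [ 0.5675 -0.3177 -0.0139] grinder [-0.11   -0.3183] F [-0.  -2.5  0.9] open 0.5
tool axes y [0.994 0.11  0.   ] z [ 0.11  -0.994  0.   ]
rel tool(mm) [-0.9 -0.  26.7] rotvec deg [-0.1  0.  -0. ]
rel in target axes mm [-0.9 -0.  26.7] world d [  2.9 -26.5   0.9]
(array([ 0.55885637, -0.2232018 ]), np.float32(0.14620768), [0.12158861011266708, 0.17106425762176514]) [-0.10805592 -0.22340709] 0.035207674
```

View pics/d6.png

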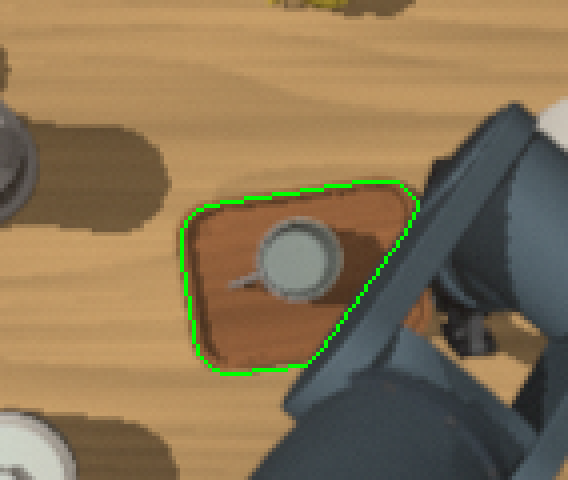

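It is straightening as expected: 0.035 rad off, x_g = -0.108. I'll continue.

Call:
{"fn": "drive_tool", "kwargs": {
  "increments": [
    [0,0,-0.004,0,0,0,0],
    [0,0,-0.004,0,0,0,0],
    [0,0,-0.004,0,0,0,0],
    [0,0,-0.004,0,0,0,0],
    [0,0,-0.004,0,0,0,0],
    [0,0,-0.004,0,0,0,0],
    [0,0,-0.004,0,0,0,0],
    [0,0,-0.004,0,0,0,0],
    [0,0,-0.004,0,0,0,0],
    [0,0,-0.004,0,0,0,0]
  ]
}}

```text
time_s: 18.27
eef_pos: [0.5631, -0.2783, -0.0139]
eef_rot: [0.527, 0.472, 0.526, -0.472]
wrist_force: [0.1, -2.9, 1.5]
opening: 0.498
```

Call:
{"fn": "drive_tool", "kwargs": {
  "increments": [
    [0,0,-0.004,0,0,0,0],
    [0,0,-0.004,0,0,0,0],
    [0,0,-0.004,0,0,0,0],
    [0,0,-0.004,0,0,0,0],
    [0,0,-0.004,0,0,0,0]
  ]
}}

```text
time_s: 18.9
eef_pos: [0.561, -0.2584, -0.014]
eef_rot: [0.527, 0.472, 0.526, -0.472]
wrist_force: [0.5, -3.4, 1.9]
opening: 0.5
```

```bash
python3 -c "
from tips import *
t=snap('top','t6.png');snap('scene','s12.png')
goto([*fromg(-.11,-.345),-.013],.111-np.pi/2,1)
p=tray(t,(290,390,165,245),'pics/d7.png');print(p,tog(p[0]),p[1]-YAW)
a=cv2.imread('pics/t6.png')[140:300,240:440];b=cv2.imread('pics/s12.png')[130:290,180:380];cv2.imwrite('pics/c6.png',cv2.resize(np.hstack([a,b]),None,fx=2,fy=2))
"
```

```text
t 19.0 pos [ 0.5608 -0.2578 -0.0141] grinder [-0.1099 -0.258 ] F [ 0.8 -1.8  0.6] open 0.5
tool axes y [ 0.994  0.11  -0.   ] z [ 0.11  -0.994 -0.   ]
rel tool(mm) [-1.1  0.  87. ] rotvec deg [-0.1 -0.   0. ]
rel in target axes mm [-1.1 -0.1 87. ] world d [  9.6 -86.4   1.1]
(array([ 0.55696374, -0.16418339]), np.float32(0.12005895), [0.12221790105104446, 0.17009392380714417]) [-0.1033993  -0.16454225] 0.009058945
```

View pics/d7.png

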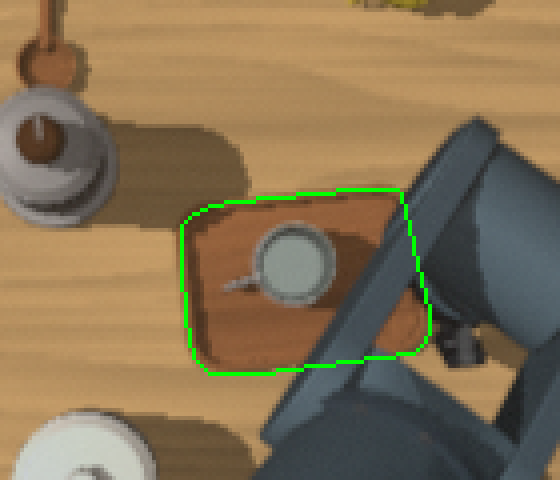

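View pics/c6.png

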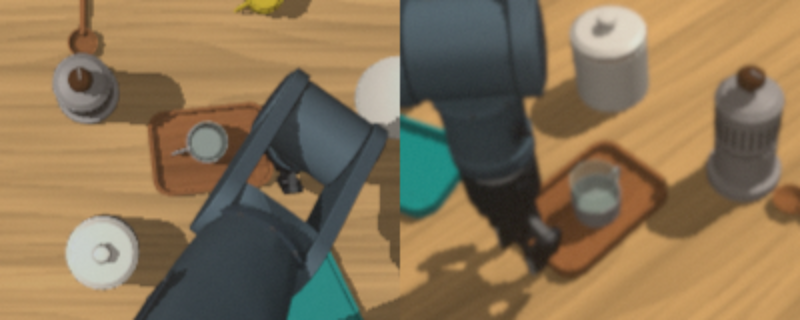

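The tray is nearly square (0.009 rad) but about 6.5 mm too close to the grinder, with only about 5 mm margin per side. I'll back off and nudge it sideways again before it enters the gap.

Call:
{"fn": "drive_tool", "kwargs": {
  "increments": [
    [0,0,0.008,0,0,0,0],
    [0,0,0.008,0,0,0,0],
    [-0.03,0,0,0,0,0,0],
    [-0.04,0,0,0,0,0,0],
    [-0.04,0,0,0,0,0,0],
    [0,0.033,-0.038,0,0,0,0],
    [0,0.033,-0.038,0,0,0,0],
    [0,0.033,-0.038,0,0,0,0],
    [0,0,0,-10,0,0,0],
    [0,0,0,-10,0,0,0]
  ]
}}

```text
time_s: 20.25
eef_pos: [0.6487, -0.1496, 0.0953]
eef_rot: [0.602, 0.371, 0.602, -0.371]
wrist_force: [-0.2, 0.3, -0.3]
opening: 0.498
```

Call:
{"fn": "drive_tool", "kwargs": {
  "increments": [
    [0,0,0,-10,0,0,0],
    [0,0,0,-10,0,0,0],
    [0,0,0,-10,0,0,0],
    [0,0,0,-10,0,0,0],
    [0,0,0,-10,0,0,0],
    [0,0,0,-10,0,0,0],
    [0,0,0,-10,0,0,0],
    [0,0,0,0,7.5,0,0],
    [0,0,0,0,7.5,0,0],
    [0,0,0,0,0,0,0]
  ]
}}

```text
time_s: 21.5
eef_pos: [0.649, -0.15, 0.0934]
eef_rot: [0.607, -0.043, 0.793, 0.034]
wrist_force: [-0.0, 0.2, -1.2]
opening: 0.502
```

```bash
python3 -c "
from tips import *
goto([*fromg(-.015,-.160),-.013],.111,1)
c=snap('scene','s13.png');t=snap('top','t7.png')
p=tray(t,(290,390,165,245),'pics/d8.png');print(p,tog(p[0]),p[1]-YAW)
a=cv2.imread('pics/t7.png')[140:300,240:440];b=cv2.imread('pics/s13.png')[130:290,180:380];cv2.imwrite('pics/c7.png',cv2.resize(np.hstack([a,b]),None,fx=2,fy=2))
P=cloud(c).reshape(-1,3)
"
```

```text
t 21.5 pos [ 0.649  -0.15    0.0934] grinder [-0.0104 -0.1606] F [-0.   0.2 -1.2] open 0.5
tool axes y [-0.11   0.994  0.001] z [ 0.959  0.107 -0.261]
rel tool(mm) [103.9   0.5  23.3] rotvec deg [ -0.  -15.1  -0.1]
rel in target axes mm [106.4   0.6  -4.6] world d [-4.600e+00  1.000e-01 -1.064e+02]
(array([ 0.55908418, -0.19627436]), np.float32(-1.4753289), [0.10804001241922379, 0.12115944921970367]) [-0.1048467 -0.1966706] -1.586329
```

View pics/c7.png

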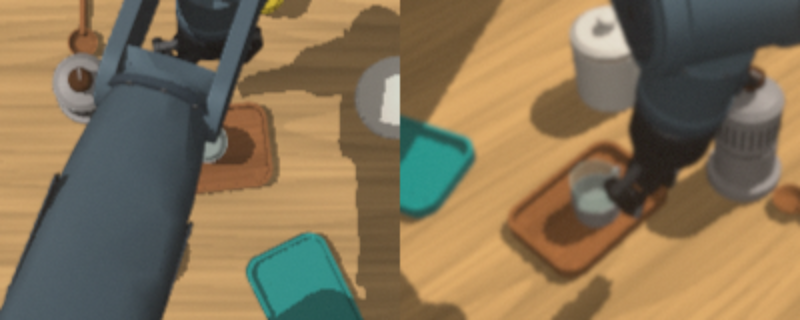

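View pics/d8.png

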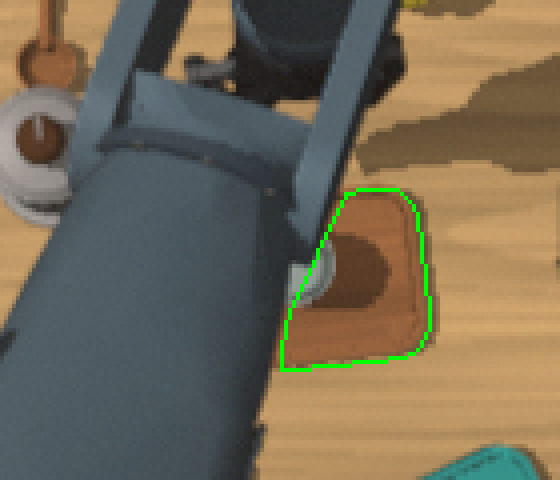

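Call:
{"fn": "drive_tool", "kwargs": {
  "increments": [
    [0.029,0,0.0078,0,0,0,0],
    [0.029,0,0.0078,0,0,0,0],
    [0.0193,0,0.0052,0,0,0,0],
    [0.0145,0,0.0039,0,0,0,0],
    [0.0087,0,0.0023,0,0,0,0],
    [0.002,0,0.0005,0,0,0,0],
    [0.0026,0,-0.0097,0,0,0,0],
    [0.0026,0,-0.0097,0,0,0,0],
    [0.0005,0,-0.0019,0,0,0,0],
    [0,0,0,0,0,0,0]
  ]
}}

```text
time_s: 22.85
eef_pos: [0.6267, -0.1529, -0.0097]
eef_rot: [0.608, -0.044, 0.792, 0.033]
wrist_force: [-0.1, -0.4, 0.5]
opening: 0.498
```

```bash
python3 -c "
from tips import *
goto([*fromg(-.0445,-.160),-.013],.111,1)
"
```

```text
t 22.85 pos [ 0.6267 -0.1529 -0.0097] grinder [-0.0328 -0.1611] F [-0.1 -0.4  0.5] open 0.5
tool axes y [-0.109  0.994 -0.001] z [ 0.96   0.105 -0.258]
rel tool(mm) [  6.2   1.1 -10.4] rotvec deg [ -0.1 -15.    0. ]
rel in target axes mm [  3.3   1.1 -11.7] world d [-11.7  -0.2  -3.3]
```

Call:
{"fn": "drive_tool", "kwargs": {
  "increments": [
    [0.003,0,0.0008,0,0,0,0],
    [0.0005,0,-0.0019,0,0,0,0],
    [0.0005,0,-0.0019,0,0,0,0],
    [0.0005,0,-0.0019,0,0,0,0],
    [0.0005,0,-0.0019,0,0,0,0],
    [0.0005,0,-0.0019,0,0,0,0],
    [0.0004,0,-0.0015,0,0,0,0],
    [0,0,0,0,0,0,0]
  ]
}}

```text
time_s: 23.85
eef_pos: [0.6152, -0.1541, -0.0132]
eef_rot: [0.608, -0.044, 0.792, 0.033]
wrist_force: [0.9, -0.0, -1.0]
opening: 0.5
```

```bash
python3 -c "
from tips import *
goto([*fromg(-.0445,-.160),-.013],.111,1)
"
```

```text
t 23.85 pos [ 0.6152 -0.1541 -0.0132] grinder [-0.0444 -0.1609] F [ 0.9 -0.  -1. ] open 0.5
tool axes y [-0.109  0.994 -0.   ] z [ 0.96   0.106 -0.259]
rel tool(mm) [-0.2  0.9 -0.2] rotvec deg [ -0.1 -15.    0. ]
rel in target axes mm [-0.2  0.9 -0.1] world d [-0.2  0.9  0.2]
```

Now I'll retreat, go back behind the tray and measure it.

Call:
{"fn": "drive_tool", "kwargs": {
  "increments": [
    [-0.0026,0,0.0097,0,0,0,0],
    [-0.0052,0,0.0194,0,0,0,0],
    [-0.029,0,-0.0078,0,0,0,0],
    [-0.039,0,-0.0104,0,0,0,0],
    [-0.039,0,-0.0104,0,-7.5,0,0],
    [0,0,0,0,-7.5,0,0],
    [0,-0.045,-0.03,0,0,0,0],
    [0,-0.045,-0.03,0,0,0,0],
    [0,-0.04,-0.03,0,0,0,0],
    [0,0,0,10,0,0,0]
  ]
}}

```text
time_s: 25.1
eef_pos: [0.5687, -0.2935, 0.098]
eef_rot: [0.707, 0.025, 0.707, -0.026]
wrist_force: [0.8, 0.0, -0.5]
opening: 0.501
```

Call:
{"fn": "drive_tool", "kwargs": {
  "increments": [
    [0,0,0,10,0,0,0],
    [0,0,0,10,0,0,0],
    [0,0,0,10,0,0,0],
    [0,0,0,10,0,0,0],
    [0,0,0,10,0,0,0],
    [0,0,0,10,0,0,0],
    [0,0,0,10,0,0,0],
    [0,0,0,10,0,0,0],
    [0,0,0,0,0,0,0]
  ]
}}

```text
time_s: 26.22
eef_pos: [0.5705, -0.2898, 0.0977]
eef_rot: [0.527, 0.471, 0.527, -0.472]
wrist_force: [0.2, 0.8, 0.0]
opening: 0.501
```

```bash
python3 -c "
from tips import *
t=snap('top','t8.png')
goto([*fromg(-.11,-.27),-.013],.111-np.pi/2,1)
p=tray(t,(290,390,165,245),'pics/d9.png');print(p,tog(p[0]),p[1]-YAW)
"
```

```text
t 26.275 pos [ 0.5704 -0.2898  0.0977] grinder [-0.1039 -0.2909] F [0.3 0.2 0.7] open 0.5
tool axes y [ 0.994  0.113 -0.   ] z [ 0.113 -0.994  0.   ]
rel tool(mm) [110.7  -6.  -20.9] rotvec deg [0.1 0.  0. ]
rel in target axes mm [110.7  -6.1 -20.9] world d [  -8.3   20.1 -110.7]
(array([ 0.54952842, -0.16496365]), np.float32(0.10494333), [0.12204010784626007, 0.17108535766601562]) [-0.1108753  -0.16449407] -0.006056674
```

View pics/d9.png

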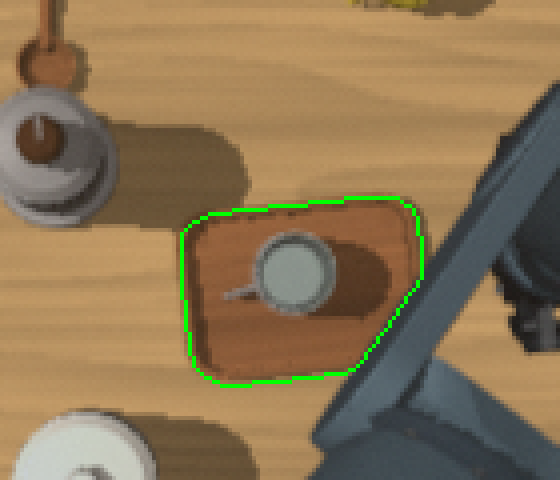

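Aligned: x_g = -0.111, 0.006 rad off. The green outline in the top view fits the visible edges. Now down behind it and push through.

Call:
{"fn": "drive_tool", "kwargs": {
  "increments": [
    [0,-0.006,-0.02,0,0,0,0],
    [0.03,0,0,0,0,0,0],
    [0.03,0,0,0,0,0,0],
    [0.025,0,0,0,0,0,0],
    [0.015,0,0,0,0,0,0],
    [0.008,0,0,0,0,0,0],
    [0.003,0,-0.003,0,0,0,0],
    [0,0,-0.003,0,0,0,0],
    [0,0,-0.003,0,0,0,0],
    [0,0,-0.003,0,0,0,0]
  ]
}}

```text
time_s: 27.52
eef_pos: [0.561, -0.2586, -0.0128]
eef_rot: [0.527, 0.472, 0.526, -0.472]
wrist_force: [-0.7, -0.9, -0.2]
opening: 0.498
```

Call:
{"fn": "drive_tool", "kwargs": {
  "increments": [
    [0,0,-0.003,0,0,0,0],
    [0,0,-0.004,0,0,0,0],
    [0,0,-0.004,0,0,0,0],
    [0,0,-0.004,0,0,0,0],
    [0,0,-0.004,0,0,0,0],
    [0,0,-0.004,0,0,0,0],
    [0,0,-0.004,0,0,0,0],
    [0,0,-0.004,0,0,0,0]
  ]
}}

```text
time_s: 28.52
eef_pos: [0.5573, -0.2275, -0.0134]
eef_rot: [0.527, 0.472, 0.527, -0.472]
wrist_force: [-0.3, -3.7, 2.8]
opening: 0.499
```

```bash
python3 -c "
from tips import *
t=snap('top','t9.png')
goto([*fromg(-.11,0.06),-.013],.111-np.pi/2,1)
p=tray(t,(270,390,165,245),'pics/d10.png');print(p,tog(p[0]),p[1]-YAW)
"
```

```text
t 28.575 pos [ 0.5571 -0.2269 -0.0136] grinder [-0.1102 -0.2269] F [ 0.6 -3.8  2.5] open 0.5
tool axes y [ 0.994  0.11  -0.   ] z [ 0.11  -0.994 -0.   ]
rel tool(mm) [-5.000e-01 -1.000e-01 -2.869e+02] rotvec deg [-0.1 -0.   0. ]
rel in target axes mm [-6.000e-01  2.000e-01 -2.869e+02] world d [-31.6 285.1   0.6]
(array([ 0.55876434, -0.08806875]), np.float32(-0.25856498), [0.157954141497612, 0.2838992476463318]) [-0.0931784  -0.08909549] -0.36956498
```

View pics/d10.png

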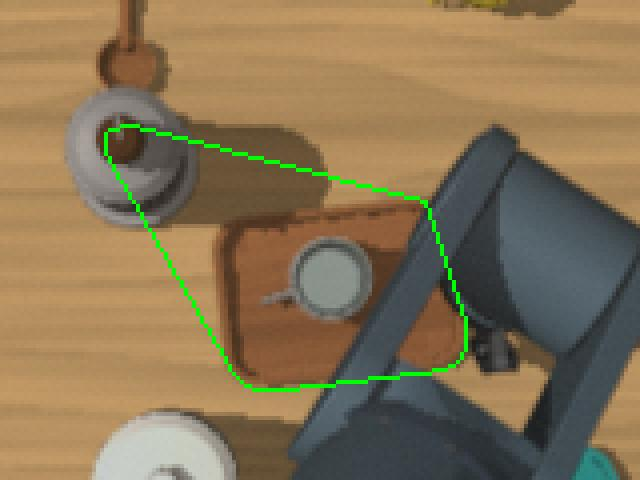

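The knob got into that mask, so I'll measure again without it.

```bash
python3 -c "
from tips import *
t=dict(np.load('pics/t9.npz'))
p=tray(t,(292,390,165,245),'pics/d10.png');print(p,tog(p[0]),p[1]-YAW)
"
```

```text
(array([ 0.54622674, -0.13432068]), np.float32(0.108590215), [0.12179005891084671, 0.16961240768432617]) [-0.11076227 -0.13367395] -0.002409786
```

View pics/d10.png

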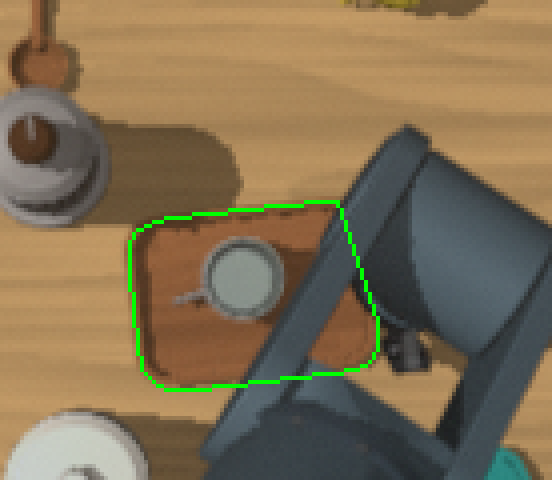

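Call:
{"fn": "drive_tool", "kwargs": {
  "increments": [
    [0,0,-0.004,0,0,0,0],
    [0,0,-0.004,0,0,0,0],
    [0,0,-0.004,0,0,0,0],
    [0,0,-0.004,0,0,0,0],
    [0,0,-0.004,0,0,0,0],
    [0,0,-0.004,0,0,0,0],
    [0,0,-0.004,0,0,0,0],
    [0,0,-0.004,0,0,0,0],
    [0,0,-0.004,0,0,0,0],
    [0,0,-0.004,0,0,0,0]
  ]
}}

```text
time_s: 29.82
eef_pos: [0.5528, -0.1877, -0.0136]
eef_rot: [0.527, 0.472, 0.527, -0.472]
wrist_force: [0.3, -3.1, 0.9]
opening: 0.5
```

Call:
{"fn": "drive_tool", "kwargs": {
  "increments": [
    [0,0,-0.004,0,0,0,0],
    [0,0,-0.004,0,0,0,0],
    [0,0,-0.004,0,0,0,0],
    [0,0,-0.004,0,0,0,0],
    [0,0,-0.004,0,0,0,0]
  ]
}}

```text
time_s: 30.45
eef_pos: [0.5506, -0.1678, -0.0136]
eef_rot: [0.527, 0.472, 0.527, -0.472]
wrist_force: [0.5, -2.8, -0.7]
opening: 0.5
```

```bash
python3 -c "
from tips import *
t=snap('top','t10.png');snap('scene','s14.png')
goto([*fromg(-.11,0.06),-.013],.111-np.pi/2,1)
a=cv2.imread('pics/t10.png')[140:300,220:420];b=cv2.imread('pics/s14.png')[100:260,220:420];cv2.imwrite('pics/c10.png',cv2.resize(np.hstack([a,b]),None,fx=2,fy=2))
"
```

```text
t 30.55 pos [ 0.5505 -0.1673 -0.0136] grinder [-0.1102 -0.1669] F [ 0.  -0.2  0.5] open 0.5
tool axes y [ 0.994  0.11  -0.   ] z [ 0.11  -0.994 -0.001]
rel tool(mm) [-5.000e-01 -1.000e-01 -2.269e+02] rotvec deg [-0.1 -0.   0. ]
rel in target axes mm [-6.000e-01  2.000e-01 -2.269e+02] world d [-24.9 225.6   0.6]
```

View pics/c10.png

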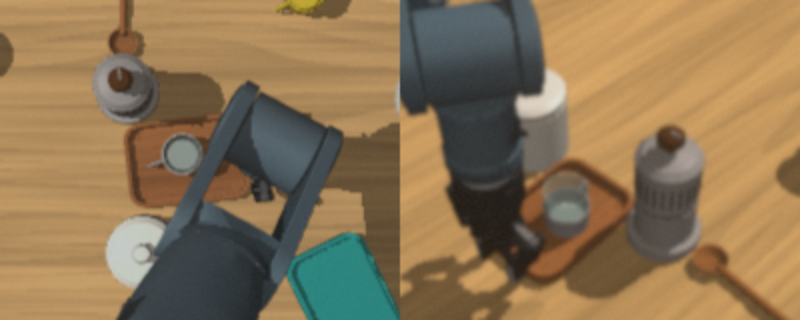

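```bash
python3 -c "
from tips import *
t=dict(np.load('pics/t10.npz'));s=dict(np.load('pics/s14.npz'))
o,q,r=pose();M=r.as_matrix()
hz=np.array([np.cos(-.75),np.sin(-.75)])
for n,c in(('t',t),('s',s)):
  P=cloud(c).reshape(-1,3);im=c['img'].reshape(-1,3).astype(int)
  d=np.hypot(P[:,0]-q[0],P[:,1]-q[1]);m=(d<.25)&(P[:,2]>.06)&(im[:,2]>=im[:,0]-12)&(np.hypot(*(P[:,:2]-[.42,-.014]).T)>.055)&(np.hypot(*(P[:,:2]-G).T)>.05)
  X=P[m];L=(X-q)[:,:2]@np.stack([XH,YH],1)
  for z0 in np.arange(.06,.42,.03):
    k=(X[:,2]>=z0)&(X[:,2]<z0+.03)
    if k.sum()>4: print(n,z0.round(2),k.sum(),'dx',np.percentile(L[k,0],[1,99]).round(3),'dy',np.percentile(L[k,1],[1,99]).round(3))
"
```

```text
t 0.06 38 dx [-0.049  0.027] dy [-0.006  0.126]
t 0.09 72 dx [-0.063 -0.005] dy [-0.009  0.011]
t 0.18 5 dx [-0.035 -0.026] dy [0.012 0.026]
t 0.27 5 dx [-0.032  0.041] dy [0.02  0.037]
t 0.3 43 dx [-0.069  0.044] dy [-0.041  0.071]
t 0.33 948 dx [-0.079  0.063] dy [-0.066  0.064]
t 0.36 1098 dx [-0.083  0.052] dy [-0.057  0.051]
t 0.39 382 dx [-0.092  0.021] dy [-0.037  0.076]
s 0.06 125 dx [-0.05   0.057] dy [-0.017  0.104]
s 0.09 191 dx [-0.054  0.067] dy [-0.02   0.007]
s 0.12 134 dx [-0.014  0.039] dy [-0.037  0.008]
s 0.15 369 dx [-0.01   0.038] dy [-0.037  0.024]
s 0.18 265 dx [-0.005  0.04 ] dy [-0.04   0.026]
s 0.21 434 dx [-0.01   0.041] dy [-0.039  0.022]
s 0.24 478 dx [-0.006  0.047] dy [-0.038  0.02 ]
s 0.27 453 dx [-0.005  0.055] dy [-0.042  0.022]
s 0.3 766 dx [-0.014  0.07 ] dy [-0.073  0.023]
s 0.33 1657 dx [-0.067  0.068] dy [-0.071  0.039]
s 0.36 1600 dx [-0.13   0.052] dy [-0.059  0.1  ]
s 0.39 1132 dx [-0.124  0.018] dy [-0.035  0.103]
```

The depth check shows the half-open finger knuckles reach about ±65 mm at z ≈ 0.09 m, which leaves no margin to the canister (half-gap about 65 mm). I'll close the fingers before they enter the gap and measure their extent again.

Call:
{"fn": "drive_tool", "kwargs": {
  "increments": [
    [0,0,0.003,0,0,0,0],
    [-0.007,0,0,0,0,0,-1],
    [0,0,0,0,0,0,-1],
    [0,0,0,0,0,0,-1],
    [0,0,0,0,0,0,-1],
    [0,0,0,0,0,0,-1]
  ]
}}

```text
time_s: 31.3
eef_pos: [0.551, -0.1711, -0.0066]
eef_rot: [0.527, 0.472, 0.527, -0.472]
wrist_force: [-0.2, -0.3, -0.0]
opening: 0.002
```

```bash
cat > ext.py <<'E'
from tips import *
def ext(f):
  t=snap('top',f+'t.png');s=snap('scene',f+'s.png')
  o,q,r=pose();M=r.as_matrix();print(q.round(4),o['opening'],tog(q).round(4))
  for n,c in(('t',t),('s',s)):
    L=((cloud(c)-q)@M).reshape(-1,3);dark=(c['img'].max(-1)<110).ravel()
    m=dark&(np.abs(L[:,1])<.1)&(np.abs(L[:,2])<.05)
    X=L[m]
    for z0 in np.arange(-.2,.02,.02):
      k=(X[:,0]>=z0)&(X[:,0]<z0+.02)
      if k.sum()>4: print(n,'toolx',z0.round(2),k.sum(),'y',X[k,1].min().round(3),X[k,1].max().round(3),'z',X[k,2].min().round(3),X[k,2].max().round(3))
E
python3 -c "
from ext import *
ext('e1')
b=cv2.imread('pics/e1s.png')[130:260,220:350];cv2.imwrite('pics/e1c.png',cv2.resize(b,None,fx=4.5,fy=4.5))
"
```

```text
[ 0.551  -0.1711 -0.0066] -0.0006230410098557873 [-0.1101 -0.1708]
t toolx -0.14 13 y -0.043 -0.035 z -0.01 0.004
t toolx -0.12 61 y -0.059 -0.04 z -0.013 0.012
t toolx -0.1 7 y -0.043 -0.031 z -0.012 -0.007
t toolx -0.02 112 y -0.061 0.097 z -0.05 0.038
s toolx -0.2 297 y -0.018 0.037 z -0.03 0.038
s toolx -0.18 240 y -0.015 0.038 z -0.028 0.038
s toolx -0.16 141 y -0.018 0.039 z -0.018 0.038
s toolx -0.14 122 y 0.008 0.048 z -0.009 0.02
s toolx -0.12 202 y -0.058 0.062 z -0.011 0.02
s toolx -0.1 123 y -0.056 0.053 z -0.011 0.018
s toolx -0.08 103 y -0.035 0.039 z -0.012 0.014
s toolx -0.06 35 y -0.013 0.014 z 0.002 0.011
s toolx -0.04 57 y -0.004 0.061 z -0.04 0.011
s toolx -0.02 230 y -0.061 0.092 z -0.05 0.05
```

View pics/e1c.png

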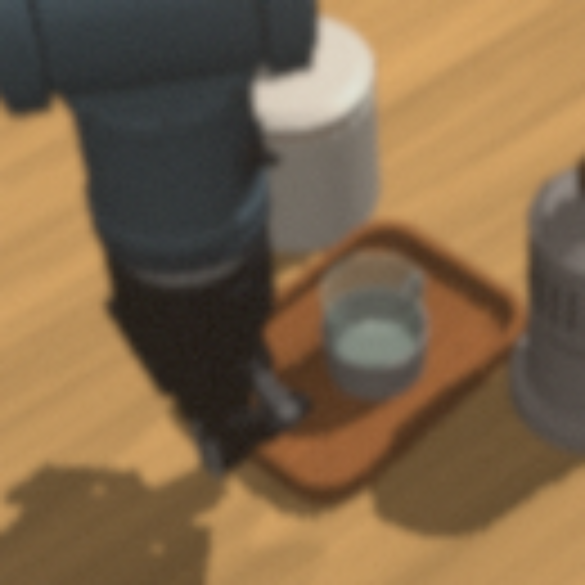

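Shut, the knuckles still reach ±60 mm across the jaws. I'll turn the hand 90° so the jaw axis lies along the push; the fingers are then slim across the gap, and the knuckles stay short of the cup.

Call:
{"fn": "drive_tool", "kwargs": {
  "increments": [
    [0,0,0.012,0,0,0,-1],
    [0,0,0,-10,0,0,-1],
    [0,0,0,-10,0,0,-1],
    [0,0,0,-10,0,0,-1],
    [0,0,0,-10,0,0,-1],
    [0,0,0,-10,0,0,-1],
    [0,0,0,-10,0,0,-1],
    [0,0,0,-10,0,0,-1],
    [0,0,0,-10,0,0,-1],
    [0,0,0,-10,0,0,-1]
  ]
}}

```text
time_s: 32.65
eef_pos: [0.5526, -0.184, -0.0064]
eef_rot: [0.706, -0.041, 0.706, 0.04]
wrist_force: [0.2, 0.0, -0.2]
opening: -0.003
```

Call:
{"fn": "drive_tool", "kwargs": {
  "increments": [
    [0.002,0,0,0,0,0,-1],
    [0.002,0,0,0,0,0,-1],
    [0.001,0,0,0,0,0,-1],
    [0,0,0,0,0,0,-1]
  ]
}}

```text
time_s: 33.15
eef_pos: [0.5523, -0.1831, -0.0117]
eef_rot: [0.706, -0.038, 0.706, 0.038]
wrist_force: [-0.1, 0.5, 1.0]
opening: -0.003
```

```bash
python3 -c "
from ext import *
ext('e2');goto([*fromg(-.109,0.05),-.012],.111,1)
a=cv2.imread('pics/e2t.png')[140:270,240:370];b=cv2.imread('pics/e2s.png')[130:260,220:350];cv2.imwrite('pics/e2c.png',cv2.resize(np.hstack([a,b]),None,fx=3,fy=3))
p=tray(dict(np.load('pics/e2t.npz')),(275,390,186,245),'pics/d11.png');print(p,tog(p[0]),p[1]-YAW)
"
```

```text
[ 0.5525 -0.1831 -0.0115] -0.007381978218562474 [-0.11   -0.1828]
t toolx -0.1 5 y 0.034 0.045 z -0.009 -0.006
t toolx -0.08 17 y 0.09 0.098 z -0.006 0.029
t toolx -0.06 17 y 0.088 0.1 z -0.009 0.03
t toolx -0.04 33 y 0.027 0.1 z -0.029 0.03
t toolx -0.02 176 y -0.027 0.099 z -0.05 0.046
s toolx -0.2 303 y -0.038 0.029 z -0.016 0.039
s toolx -0.18 232 y -0.038 0.027 z -0.014 0.039
s toolx -0.16 135 y -0.038 0.026 z -0.011 0.039
s toolx -0.14 120 y -0.047 0.046 z -0.007 0.02
s toolx -0.12 296 y -0.062 0.061 z -0.01 0.02
s toolx -0.1 180 y -0.054 0.057 z -0.008 0.018
s toolx -0.08 157 y -0.038 0.092 z -0.01 0.015
s toolx -0.06 90 y -0.014 0.098 z -0.005 0.032
s toolx -0.04 187 y -0.014 0.1 z -0.042 0.05
s toolx -0.02 506 y -0.1 0.099 z -0.048 0.049
t 33.25 pos [ 0.5525 -0.1831 -0.0115] grinder [-0.11   -0.1828] F [-0.1 -0.2  0.6] open -0.01
tool axes y [-0.109  0.994 -0.   ] z [0.994 0.109 0.   ]
rel tool(mm) [  0.4 232.8   0.6] rotvec deg [-0.1  0.   0. ]
rel in target axes mm [  0.5 232.8   1. ] world d [-24.8 231.5  -0.5]
(array([ 0.53958416, -0.07442128]), np.float32(0.117912255), [0.12283074855804443, 0.17080970108509064]) [-0.11072878 -0.07340737] 0.006912254
```

View pics/e2c.png

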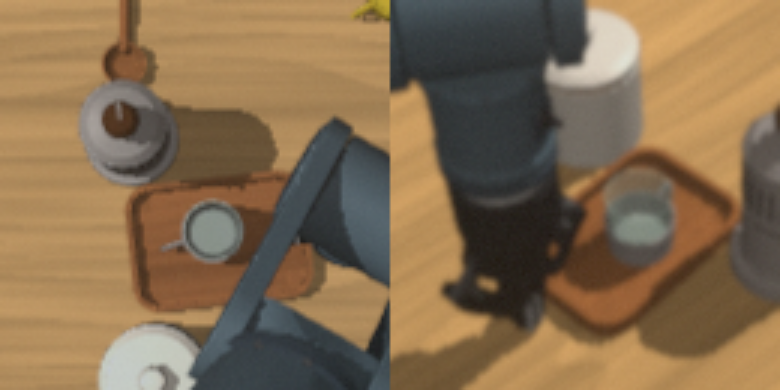

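View pics/d11.png

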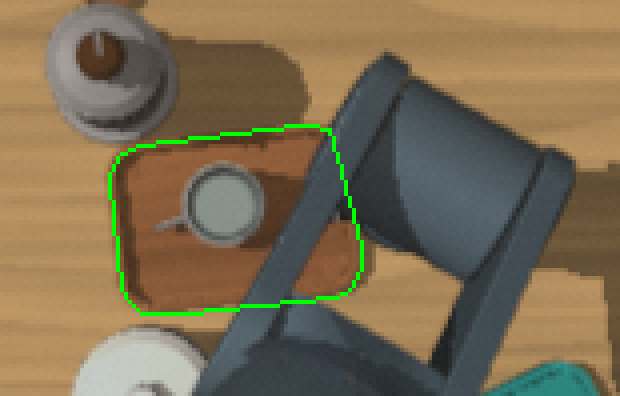

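The tray is centred (-0.111) and square (0.007 rad), with its front already between the two. The hand, turned, is behind it. Continuing with +y pushes.

Call:
{"fn": "drive_tool", "kwargs": {
  "increments": [
    [0,0.004,0,0,0,0,-1],
    [0,0.003,0,0,0,0,-1],
    [0,0.003,0,0,0,0,-1],
    [0,0.003,0,0,0,0,-1],
    [0,0.003,0,0,0,0,-1],
    [0,0.004,0,0,0,0,-1],
    [0,0.004,0,0,0,0,-1],
    [0,0.004,0,0,0,0,-1]
  ]
}}

```text
time_s: 34.25
eef_pos: [0.5494, -0.1551, -0.0114]
eef_rot: [0.706, -0.039, 0.706, 0.039]
wrist_force: [0.2, -2.9, -0.6]
opening: 0.001
```

Call:
{"fn": "drive_tool", "kwargs": {
  "increments": [
    [0,0.004,0,0,0,0,-1],
    [0,0.004,0,0,0,0,-1],
    [0,0.004,0,0,0,0,-1],
    [0,0.004,0,0,0,0,-1],
    [0,0.004,0,0,0,0,-1]
  ]
}}

```text
time_s: 34.88
eef_pos: [0.5472, -0.1351, -0.0115]
eef_rot: [0.706, -0.039, 0.706, 0.039]
wrist_force: [-0.3, -2.2, -0.5]
opening: 0.002
```

```bash
cat > chk.py <<'E'
from ext import *
def chk(f,u0,u1):
  t=snap('top',f+'t.png');snap('scene',f+'s.png');goto([*fromg(-.109,0.05),-.012],.111,1)
  g=t.copy();im=t['img'].copy();im[150:191,255:302]=0;g['img']=im  # mask the grinder
  p=tray(g,(u0,u1,180,250),'pics/'+f+'d.png');print(p,tog(p[0]),p[1]-YAW)
  a=cv2.imread('pics/'+f+'t.png')[150:290,220:360];b=cv2.imread('pics/'+f+'s.png')[110:250,260:400];cv2.imwrite('pics/'+f+'c.png',cv2.resize(np.hstack([a,b]),None,fx=2.8,fy=2.8))
E
python3 -c "
from chk import *
chk('f1',255,370)"
```

```text
t 34.975 pos [ 0.5471 -0.1347 -0.0115] grinder [-0.11   -0.1341] F [ 0.6  0.4 -0.1] open -0.0
tool axes y [-0.11   0.994  0.   ] z [ 0.994  0.11  -0.   ]
rel tool(mm) [  0.5 184.1   0.8] rotvec deg [-0.1 -0.  -0. ]
rel in target axes mm [  0.5 184.1   1. ] world d [-19.4 183.1  -0.5]
(array([ 0.53635395, -0.03990961]), np.float32(0.10226202), [0.12213444709777832, 0.17080800235271454]) [-0.11011618 -0.03875027] -0.008737981
```

View pics/f1c.png

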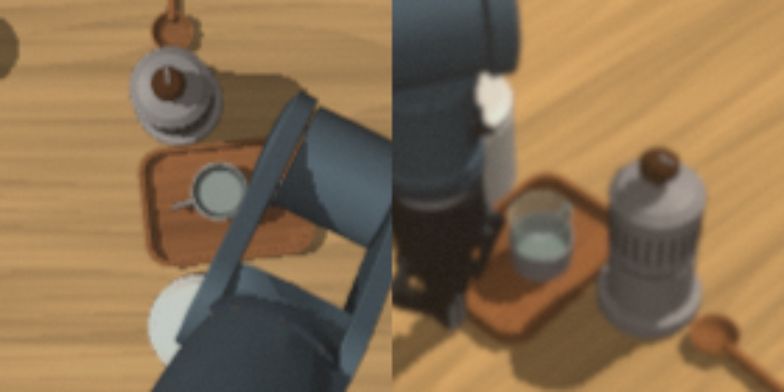

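View pics/f1d.png

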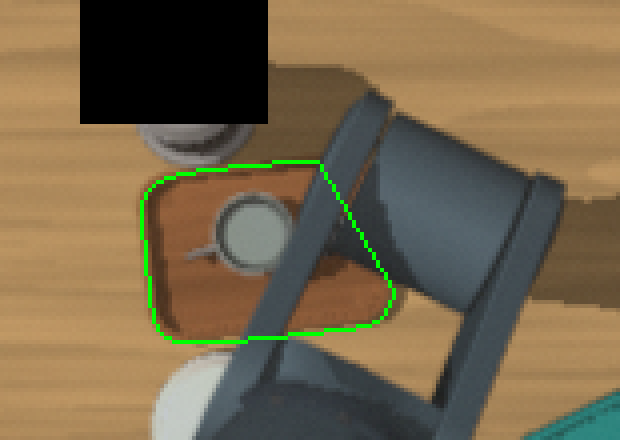

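Call:
{"fn": "drive_tool", "kwargs": {
  "increments": [
    [0,-0.003,0.002,0,0,0,-1],
    [0,0.004,0,0,0,0,-1],
    [0,0.004,0,0,0,0,-1],
    [0,0.004,0,0,0,0,-1],
    [0,0.004,0,0,0,0,-1],
    [0,0.004,0,0,0,0,-1],
    [0,0.004,0,0,0,0,-1],
    [0,0.004,0,0,0,0,-1],
    [0,0.004,0,0,0,0,-1],
    [0,0.004,0,0,0,0,-1]
  ]
}}

```text
time_s: 36.22
eef_pos: [0.5455, -0.1021, -0.0115]
eef_rot: [0.706, -0.039, 0.706, 0.039]
wrist_force: [0.1, -2.6, -0.6]
opening: 0.001
```

```bash
python3 -c "
from chk import *
chk('f2',235,350)"
```

```text
t 36.325 pos [ 0.5454 -0.1017 -0.0115] grinder [-0.108  -0.1011] F [-0.3 -0.8  0.7] open -0.0
tool axes y [-0.11   0.994  0.   ] z [ 0.994  0.11  -0.   ]
rel tool(mm) [  0.5 151.1  -1.2] rotvec deg [-0.1 -0.  -0. ]
rel in target axes mm [  0.5 151.1  -1. ] world d [-17.8 150.1  -0.5]
(array([ 0.53192538, -0.00635426]), np.float32(0.1148445), [0.12220247834920883, 0.16925540566444397]) [-0.11080049 -0.00491087] 0.0038444996
```

View pics/f2c.png

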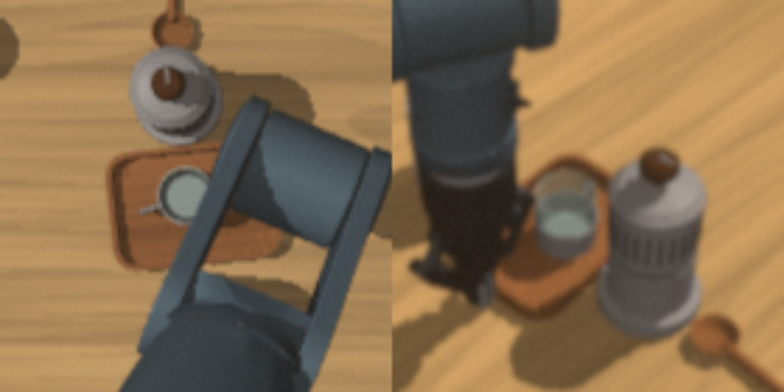

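View pics/f2d.png

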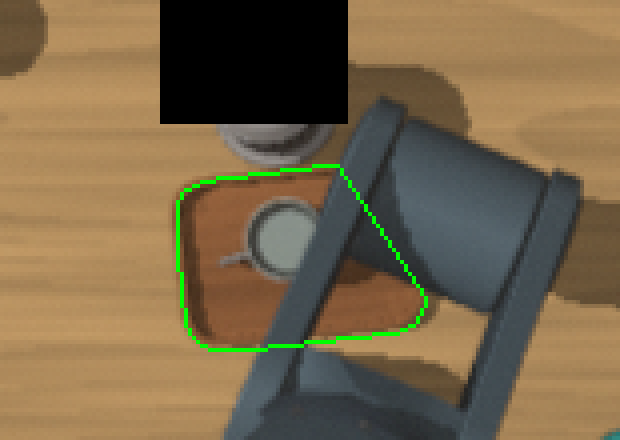

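It is half-way through, centred and straight, with the cup standing. Continuing.

Call:
{"fn": "drive_tool", "kwargs": {
  "increments": [
    [0,0.004,-0.0003,0,0,0,-1],
    [0,0.004,0,0,0,0,-1],
    [0,0.004,0,0,0,0,-1],
    [0,0.004,0,0,0,0,-1],
    [0,0.004,0,0,0,0,-1],
    [0,0.004,0,0,0,0,-1],
    [0,0.004,0,0,0,0,-1],
    [0,0.004,0,0,0,0,-1],
    [0,0.004,0,0,0,0,-1],
    [0,0.004,0,0,0,0,-1]
  ]
}}

```text
time_s: 37.58
eef_pos: [0.5408, -0.0624, -0.0115]
eef_rot: [0.706, -0.039, 0.706, 0.039]
wrist_force: [1.5, -2.8, -0.8]
opening: -0.002
```

```bash
python3 -c "
from chk import *
chk('f3',215,340)"
```

```text
t 37.675 pos [ 0.5407 -0.062  -0.0115] grinder [-0.1082 -0.0611] F [-0.5  0.4  0.5] open -0.0
tool axes y [-0.11   0.994  0.   ] z [ 0.994  0.11  -0.   ]
rel tool(mm) [  0.5 111.1  -0.9] rotvec deg [-0.1 -0.  -0. ]
rel in target axes mm [  0.5 111.1  -0.8] world d [-13.1 110.4  -0.5]
(array([0.52676618, 0.03480427]), np.float32(0.115062095), [0.12142777442932129, 0.16660568118095398]) [-0.11136872  0.03656586] 0.004062094
```

View pics/f3c.png

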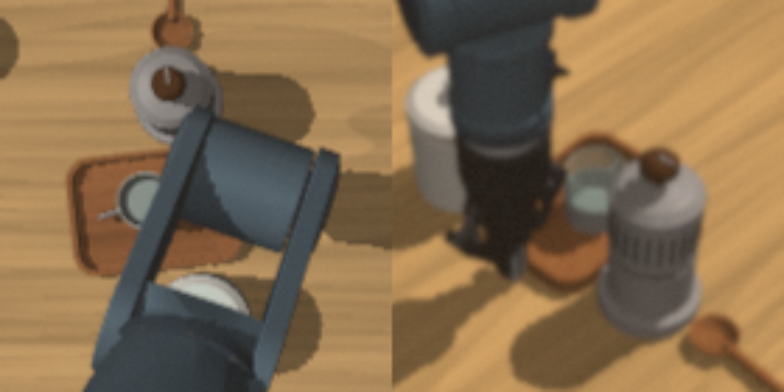

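View pics/f3d.png

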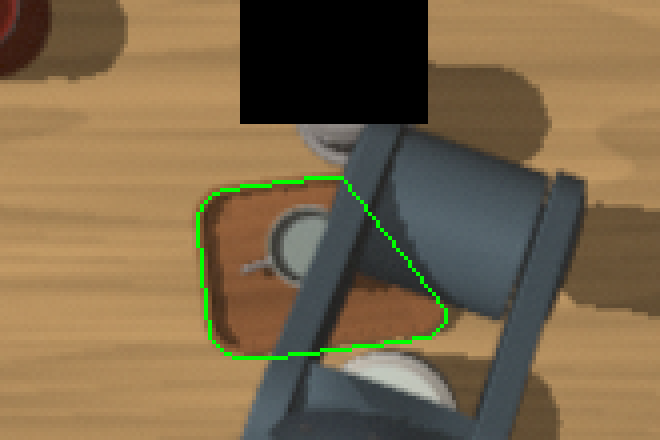

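Call:
{"fn": "drive_tool", "kwargs": {
  "increments": [
    [0,0.004,-0.0003,0,0,0,-1],
    [0,0.004,0,0,0,0,-1],
    [0,0.004,0,0,0,0,-1],
    [0,0.004,0,0,0,0,-1],
    [0,0.004,0,0,0,0,-1],
    [0,0.004,0,0,0,0,-1],
    [0,0.004,0,0,0,0,-1],
    [0,0.004,0,0,0,0,-1],
    [0,0.004,0,0,0,0,-1],
    [0,0.004,0,0,0,0,-1]
  ]
}}

```text
time_s: 38.92
eef_pos: [0.5361, -0.0226, -0.0115]
eef_rot: [0.706, -0.039, 0.706, 0.039]
wrist_force: [1.0, -3.4, -0.7]
opening: -0.003
```

```bash
python3 -c "
from chk import *
chk('f4',200,340)"
```

```text
t 39.025 pos [ 0.536  -0.0223 -0.0116] grinder [-0.1085 -0.0212] F [ 0.2 -0.5 -0.3] open 0.0
tool axes y [-0.11   0.994  0.   ] z [ 0.994  0.11  -0.   ]
rel tool(mm) [ 0.4 71.2 -0.6] rotvec deg [-0.1 -0.  -0. ]
rel in target axes mm [ 0.4 71.2 -0.5] world d [-8.4 70.7 -0.4]
(array([0.52187741, 0.07429943]), np.float32(0.11296669), [0.12147079408168793, 0.16648776829242706]) [-0.11185244  0.0763595 ] 0.001966685
```

View pics/f4c.png

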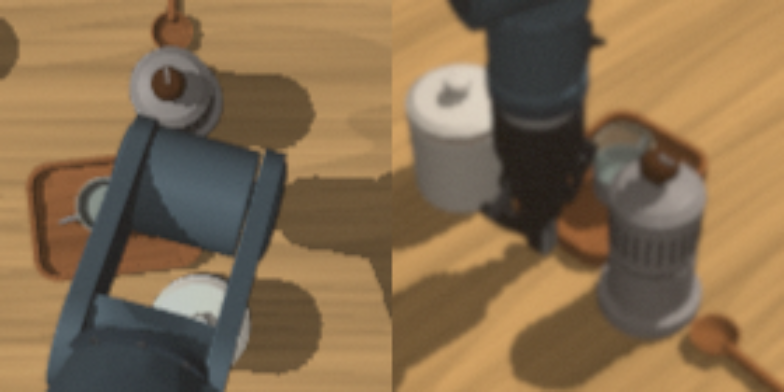

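The tray is nearly out (y_g ≈ 0.076), straight, with no unusual force. I'll push another 72 mm or so.

Call:
{"fn": "drive_tool", "kwargs": {
  "increments": [
    [0,0.004,0,0,0,0,-1],
    [0,0.004,0,0,0,0,-1],
    [0,0.004,0,0,0,0,-1],
    [0,0.004,0,0,0,0,-1],
    [0,0.004,0,0,0,0,-1],
    [0,0.004,0,0,0,0,-1],
    [0,0.004,0,0,0,0,-1],
    [0,0.004,0,0,0,0,-1],
    [0,0.004,0,0,0,0,-1],
    [0,0.004,0,0,0,0,-1]
  ]
}}

```text
time_s: 40.28
eef_pos: [0.5317, 0.0171, -0.0116]
eef_rot: [0.706, -0.039, 0.706, 0.039]
wrist_force: [-0.3, -2.7, 0.2]
opening: -0.001
```

Call:
{"fn": "drive_tool", "kwargs": {
  "increments": [
    [0,0.004,0,0,0,0,-1],
    [0,0.004,0,0,0,0,-1],
    [0,0.004,0,0,0,0,-1],
    [0,0.004,0,0,0,0,-1],
    [0,0.004,0,0,0,0,-1],
    [0,0.004,0,0,0,0,-1],
    [0,0.004,0,0,0,0,-1],
    [0,0.003,0,0,0,0,-1],
    [0,0.001,0,0,0,0,-1],
    [0,0,0,0,0,0,-1]
  ]
}}

```text
time_s: 41.52
eef_pos: [0.5282, 0.0489, -0.0116]
eef_rot: [0.706, -0.039, 0.706, 0.039]
wrist_force: [0.1, -1.8, 0.0]
opening: -0.002
```

```bash
python3 -c "
from chk import *
chk('f5',185,340)"
```

```text
t 41.625 pos [ 0.5282  0.0488 -0.0116] grinder [-0.1083  0.0503] F [ 0.7 -1.   0.6] open -0.0
tool axes y [-0.109  0.994 -0.   ] z [ 0.994  0.109 -0.   ]
rel tool(mm) [ 0.4 -0.3 -0.7] rotvec deg [-0.1 -0.   0. ]
rel in target axes mm [ 0.4 -0.3 -0.7] world d [-0.6 -0.4 -0.4]
(array([0.51504499, 0.14625177]), np.float32(-0.0041312226), [0.1119670644402504, 0.1743321716785431]) [-0.1106725   0.14862587] -0.11513122
```

View pics/f5c.png

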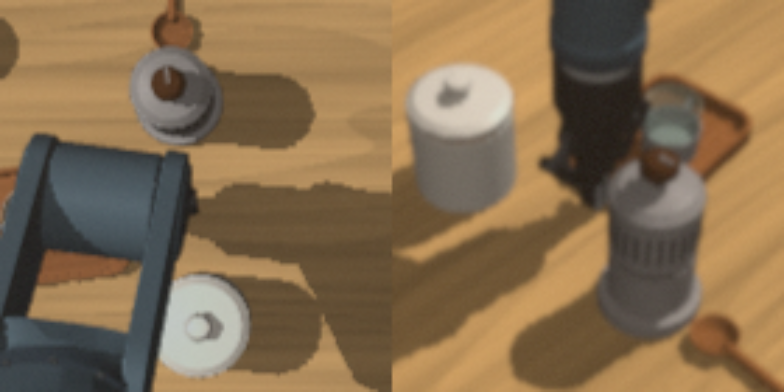

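Rear end at y_g ≈ 0.065, beyond the required 0.04. I'll back off, rise and move clear.

Call:
{"fn": "drive_tool", "kwargs": {
  "increments": [
    [0,-0.006,0,0,0,0,-1],
    [0,-0.012,0,0,0,0,-1],
    [-0.02,0,0,0,0,0,-1],
    [-0.04,0,0,0,0,0,-1],
    [-0.05,0,0,0,0,0,-1],
    [-0.05,0,0,0,0,0,-1],
    [-0.05,0,0,0,0,0,-1],
    [-0.03,0,0,0,0,0,-1],
    [0,-0.05,0,0,0,0,-1],
    [0,-0.05,0,0,0,0,-1]
  ]
}}

```text
time_s: 42.88
eef_pos: [0.5415, -0.07, 0.2293]
eef_rot: [0.707, -0.04, 0.705, 0.039]
wrist_force: [0.9, 0.3, -0.4]
opening: -0.002
```

Call:
{"fn": "drive_tool", "kwargs": {
  "increments": [
    [0,-0.05,0,0,0,0,-1],
    [0,-0.05,0,0,0,0,-1],
    [0,-0.05,0,0,0,0,-1],
    [0,-0.03,0,0,0,0,-1],
    [0,0,0,0,0,0,-1],
    [0,0,0,0,0,0,-1],
    [0,0,0,0,0,0,-1],
    [0,0,0,0,0,0,-1]
  ]
}}

```text
time_s: 43.88
eef_pos: [0.561, -0.2465, 0.2288]
eef_rot: [0.706, -0.039, 0.706, 0.039]
wrist_force: [-0.3, 0.1, 0.9]
opening: 0.002
```

```bash
python3 -c "
from chk import *
chk('f6',185,280)
t=dict(np.load('pics/f6t.npz'));p=tray(t,(185,268,180,250),'pics/f6e.png');c,y=p[0],p[1]
print('ends',tog(c+.085*np.array([-np.sin(y),np.cos(y)])),tog(c-.085*np.array([-np.sin(y),np.cos(y)])))
cv2.imwrite('pics/f6w.png',cv2.imread('pics/f6t.png'))"
```

```text
t 43.975 pos [ 0.561  -0.2468  0.2287] grinder [-0.1085 -0.2471] F [-0.6 -0.3  0.9] open 0.0
tool axes y [-0.11   0.994 -0.001] z [0.994 0.11  0.   ]
rel tool(mm) [240.6 297.2  -0.6] rotvec deg [-0.  0.  0.]
rel in target axes mm [240.7 297.1  -0.5] world d [ -33.4  295.2 -240.7]
(array([0.51420295, 0.14362898]), np.float32(0.113911584), [0.12091715633869171, 0.17115990817546844]) [-0.11179988  0.14611251] 0.0029115826
ends [-0.11204737  0.23111214] [-0.11155239  0.06111287]
```

View pics/f6t.png

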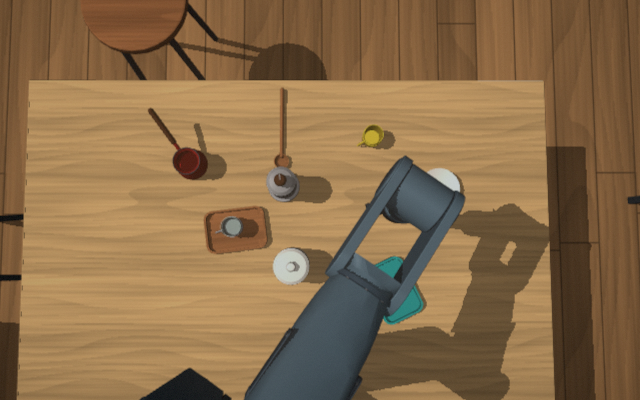

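View pics/f6s.png

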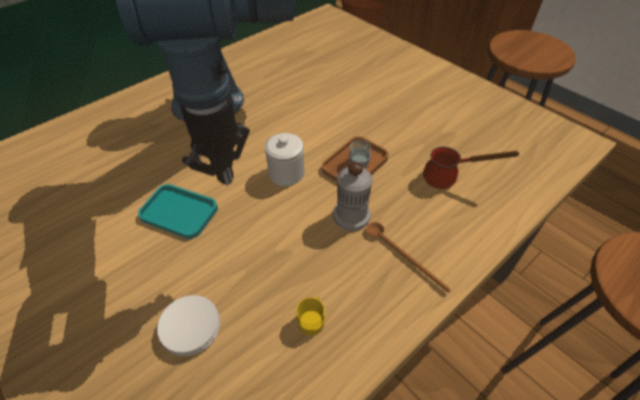

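The tray at (237,229) in the top view lies clear beyond the gap, with the cup upright on it at (232,227). Its ends are at y_g 0.061 and 0.231, and its middle at 0.146. The cezve (190,163), the spoon and the saucers are where they were, and the hand is free in the air.

```bash
python3 -c "
from bench import hand_in
print(hand_in())"
```

```text
the job is handed in; nothing more can be done
None
```

I pushed the wooden tray through the gap with the fingertips and handed the job in at about 44 s of the 67 s allowed; `hand_in` reports no verdict.

**How it went:** I nudged the tray sideways onto the gap line, straightened it from behind, and nudged it sideways once more by about 6 mm. I then turned the closed hand 90°, because its finger knuckles (±60 to 65 mm) left almost no room beside the canister, and pushed the tray straight through. The hand then backed off and rose clear.

**Last checks (top and scene views):**
- **Tray:** its ends were at 0.061 and 0.231 m past the line from grinder to canister, and its middle at 0.146 m. It was turned only about 0.003 rad from the gap axis.
- **Cup and bystanders:** the cup was upright on the tray. The cezve, spoon and saucers looked unmoved by eye; I did not measure them again.
- **Forces:** the wrist force readings stayed at about 5 N or less.

**What disagreed:**
- The fingertips measured about 20 mm behind the TCP when half open, not 11 mm ahead as the text says. I followed the pictures and force-checked the descent, and contact came where predicted.
- During my first sideways push the tray turned less than the hand did (0.07 instead of 0.16 rad), so I straightened it from behind.
- The two cameras differ by about 3.5 mm in x. I used the top camera throughout for positions.

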